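Key a belt pulley onto a potter's wheel drive

TASK

The potter's wheel drive is being put back together: take the long flat key from the wooden rack and set it upright in the slot of the drive's spindle, its foot fully home in the pocket of the collar. Then slide the pulley onto the spindle, boss up, with its keyway over the key, until it sits fully home on the collar, and let go. Feel the parts together gently, never forcing key or pulley against the drive, and leave everything else on the table where it is.

Things in the scene. Friction and masses are not known exactly. Their poses are not given: they have to be found in the camera images.
- drive: Drive unit, fixed: grey housing 130 x 130 mm, 70 mm high, 150 mm foot plate, blue motor (radius 35 mm) sticking out 100 mm at its +x side. Origin: on the table under the spindle axis, z up. On top a vertical steel unit that turns as one about z, stiffly (0.35 N m friction), and stays where left: a collar 60 mm across, 70 to 82 mm above the table, then the spindle, 30 mm across, 82 to 118 mm.
- spindle_end (a point): On the spindle axis at its flat top end (118 mm up, edge bevelled 2 mm). A slot 9.2 mm wide runs down one side of the spindle, open at the top and outward; its floor lies 6.4 mm from the axis. From the axis it points up to 0.9 rad (52 degrees) to either side of drive's +x; that angle differs every time and is NOT in any pose given: see or feel it.
- collar_top (a point): On the spindle axis at the collar's top face (82 mm up), on which the pulley sits. In line with the slot the collar has a pocket for the key's foot: 9.2 mm wide, from 6.4 to 19.6 mm off the axis, 8 mm deep (floor 74 mm above the table). Axes as drive.
- rack: Fixed wooden block 190 (its x) x 44 (its y) x 28 mm with three pockets along its x, 60 mm apart (14.4 x 10.4 mm, floor 8 mm above the table). Origin: centre of its underside. Key, short key and pin stand in them in any order.
- key: Plain steel bar, 12 mm (its x) x 8 mm (its y) x 60 mm (its z), ends bevelled 1 mm and alike, 45 g. Stands upright in the rack, 40 mm showing. Origin: centre of its foot, z up. Home in the drive: foot on the pocket floor, its middle 13 mm from the spindle axis, its x along the slot's direction (either way round), its top 16 mm above the spindle's end.
- pulley: Aluminium pulley, 0.4 to 0.8 kg, 58 mm high: V-groove disc 92 mm across, 22 mm thick, with a round boss 50 mm across above it. Stands boss up. Through bore 31.6 mm across; at its +x side a full-height keyway 10 mm wide reaching 20.4 mm from the axis. Bottom mouth bevelled 1.5 to 2 mm. Origin: on the axis at the underside, z up. Home: origin at collar_top.
- short_key: A shorter key, same section, only 40 mm long, standing in the rack; not wanted. Origin at its foot.
- pin: A round steel pin 9 mm across, 60 mm long, standing in the rack; not wanted. Origin at its foot.
- wrench: Steel wrench 180 mm long, 8 mm thick, lying; leave alone. Origin mid-length at its underside, x along it.
- brush: Brush with wooden handle, 200 mm long, lying; leave alone. Origin mid-length at its underside, x along it.
- bowl: Terracotta bowl, 110 mm across, 50 mm high; leave alone. Origin under its centre.
- mug: White mug, 76 mm across, 90 mm high; leave alone. Origin under its centre.
- bottle: Clear plastic bottle with a blue cap, 60 mm across, 190 mm high; leave alone. Origin under its centre.
- tin: Open steel cup, 70 mm across, 70 mm high; leave alone. Origin under its centre.
There are look-alikes about, which are no part of the job. What is shaped like the pulley but yellow is not meant.

How it is judged:
By the outcome, as a careful person would: the job done as asked, in the order asked, and still so for the second after the job is handed in, with the robot touching nothing.
It also fails if it takes over 72 s, if anything falls off the work surface, if the arm or the gripper's body presses on something with over 40 N, if the wrist force passes 120 N, or if a joint passes its speed limit or range.

ROBOT

A 7-joint arm with a two-finger parallel gripper is mounted at the origin on the work surface. World frame = base frame: x ahead of the robot, y to its left, z up, the work surface at z = 0. Lengths are in m, angles in rad, forces in N, time in s.
With the tool pointing down it reaches from about 0.425 to 0.825 m from the base axis. Payload 3.6 kg.
Tool frame: the origin (TCP) lies midway between the tips of the shut fingers; the grasp point (between the pads) lies 19 mm behind it; z points along the fingers, y is the direction in which the jaws open and shut (so a half turn about z gives the same grasp; the last joint's range is limited). The gripper opens to 93 mm and grips with 3 to 60 N. Pads are 15 mm wide; open, the fingers measure 128 mm over their backs; the gripper's body (75 mm by 188 mm) begins 65 mm behind the grasp point.
Start: joints at [1.282, 0.615, -0.013, 1.423, 0.008, 1.103, -0.04], TCP at [0.168, -0.628, 0.219] pointing down, gripper open.
Joint ranges: [-3.12, 3.12], [-0.3, 2.06], [-1.34, 1.32], [0.26, 2.42], [-1.36, 4.5], [0.01, 1.98], [-2.84, 2.84]. Speed limits (rad/s): [2.79, 2.79, 3.14, 3.14, 3.14, 3.14, 3.14].

INTERFACE

Orientations are given as a unit quaternion [w, x, y, z].
In Python, from rig import robot, optics, models gives the robot as it stands.
- The arm moves only by the shell command python3 -m pendant 'ROWS' [OPENING] [FORCE]. ROWS is JSON, a list of rows, each a list of 4 numbers: the shift along the tool's x, y, z in units of 300 mm (1.0 is 300 mm), then the turn about the tool's z in units of pi rad (1.0 is pi rad). In form: [[x, y, z, roll], ...]. A call has 1 to 5 rows; each row is the pose to reach, as a shift and turn from the pose measured when the call began, along the tool's axes at that moment, turning the shorter way round; what a row does not reach only later rows make up. A row lasts 1/8 s, in which the tool goes at most 62.5 mm and 10.7 degrees, less where a joint would pass 70% of its speed; a pose out of reach is approached as far as the arm can. A call with a number of a shift or a turn outside -1 to 1 is refused whole. A call with a gripper value outside its range is refused whole. OPENING is the opening, from -1 (shut) to 1 (fully open), set as the call begins (- or left out, the last holds). The fingers move at their own pace and stop on an object; FORCE is the grip in N (left out, the last holds). Time passes only in rows, so rows that repeat a pose let the fingers close. It gives the time, the measured TCP pose, the force and the opening at its end, in the units of the state.
- robot.read_state(): the state, without advancing time (a new reading comes with each control period).
- optics.grab_frame(name): name is "side" or "top" or "wrist"; returns a dict with "img" (480x640x3 uint8, red, green, blue), "z_map" (480x640 float32, m along the optical axis (not along the pixel's ray), 0 where there is no reading), "fx", "fy", "cx", "cy" (pixels), "R" (3x3) and "t" (3): a world point X has camera coordinates R X + t. Camera axes: x right, y down, z forward; pixel columns grow to the right and rows downward; lengths in m; the calibration is good to about 2 mm. The wrist camera is an equidistant fisheye: a pixel r from the principal point sees the ray r / f radians off the axis. A picture is of the moment at which its call begins.
- robot.finish_job(): hands the job in, once; it reports no verdict.
Trained networks look in the newest picture that a camera, given by its name, has taken for a name from the list of things; names that differ only in an ending like _2 or _b are one class to them, and where a whole thing is asked for, a point or a joint stands for the part that bears it (a point fixed in the world has none). Each returns a list of dicts, best first, with "p" (0 to 1); they miss things now and then, are a little off and sometimes report something else, mostly with a low value. They report only what shows in the picture. A call takes as long as a camera call. They do not tell look-alikes from the thing itself.
- models.boxes_of(camera, thing): "bbox" ([centre column, centre row, width, height] as shares, 0 to 1, of the picture: columns of its width, rows of its height, round what is visible of it).
- models.masks_of(camera, thing): "region" (480x640 bool, what is visible of it) and "bbox" ([centre column, centre row, width, height] as shares, 0 to 1, of the picture: columns of its width, rows of its height, round what is visible of it).
- models.spot_point(camera, thing): "xy" ([column, row] as shares, 0 to 1, of the picture: columns of its width, rows of its height: a listed point, or the origin of a listed thing).
The state is a dict: "time_s": time; "q": joint angles; "qvel": joint speeds; "effort": joint torques, N m; "tool_pos": TCP position; "eef_rot": TCP orientation; "contact_force": force on the tool from outside, world axes, zero at the start; "moment": the same for the moment, N m; "finger_gap": finger opening in m.
Only numpy, scipy, OpenCV 4.12 (cv2) and the standard library are available. Lean on these libraries where they do the work, as an engineer would, in place of code of your own. Each camera call takes 0.05 s, during which the arm holds its last target.

## Working session

There is one attempt and no reset: what is moved stays moved. The work goes in short steps, Python scripts to look and compute and a shell command to move; the robot and the scene stay as the last step left them, time stands still between calls to the robot, and variables do not carry over. Pictures are saved under pics/ and viewed, and the job is handed in when it is done.

```bash
ls; mkdir -p pics; python3 - <<'E'
from rig import robot, optics, models
import cv2
print(robot.read_state())
for n in ["side","top","wrist"]:
    f=optics.grab_frame(n)
    cv2.imwrite(f"pics/{n}0.png",f["img"][:,:,::-1])
    print(n,f["fx"],f["fy"],f["cx"],f["cy"],f["R"],f["t"])
E
```

```text
pics
{'time_s': 0.0, 'q': array([ 1.28245517,  0.61592255, -0.01259886,  1.42492323,  0.00811745,
        1.10339838, -0.04041053]), 'qvel': array([ 3.08265084e-03, -5.34971464e-04, -6.96402104e-05,  2.57642374e-04,
       -5.98284883e-04, -4.14763957e-04, -2.16414104e-03]), 'effort': array([-7.17693420e-04, -4.58948350e+01,  2.09101522e-01, -1.65751022e+01,
       -6.10270654e-02,  2.03117175e-02,  2.11350521e-04]), 'tool_pos': array([ 0.1680434 , -0.62706588,  0.21747103]), 'eef_rot': array([-1.28477550e-03,  9.91438049e-01,  1.30571448e-01, -2.01460832e-04]), 'contact_force': array([-0.16721362, -0.33420093,  0.76487764]), 'moment': array([ 0.00378082,  0.05606158, -0.04431344]), 'finger_gap': 0.0928220350023929}
side 433.3765716239569 433.3765716239569 321.16131399372676 239.63039177671524 [[ 0.97407005 -0.22589642 -0.01258381]
 [-0.15411776 -0.62178363 -0.76787553]
 [ 0.16563592  0.74990394 -0.64047546]] [-0.49416388  0.15561402  0.98829509]
top 476.13093564589906 476.13093564589906 309.9752232640642 230.9158543206941 [[ 3.30039625e-03 -9.99993850e-01  1.18659375e-03]
 [-9.89894867e-01 -3.43527986e-03 -1.41761599e-01]
 [ 1.41764803e-01 -7.06733613e-04 -9.89900117e-01]] [-0.01189899  0.51502254  1.26898797]
wrist 371.64829954431775 371.64829954431775 319.04705205536567 245.3804320229461 [[ 0.25973114 -0.96567773 -0.00250365]
 [-0.92669497 -0.24997379  0.28062348]
 [-0.27161769 -0.07056653 -0.95981467]] [-0.64904264 -0.03385946  0.39062851]
```

View pics/top0.png

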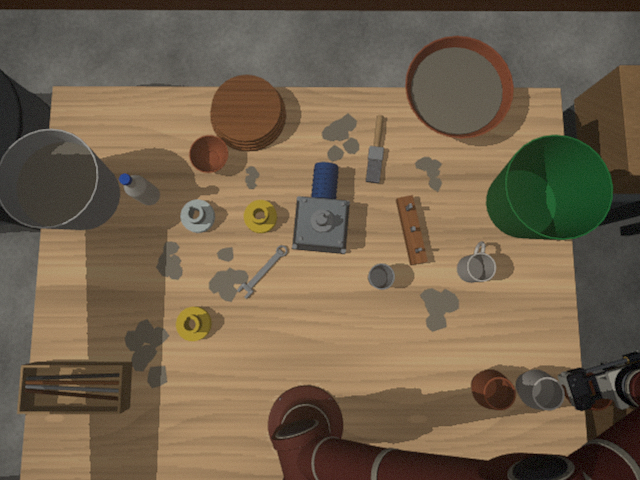

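View pics/side0.png

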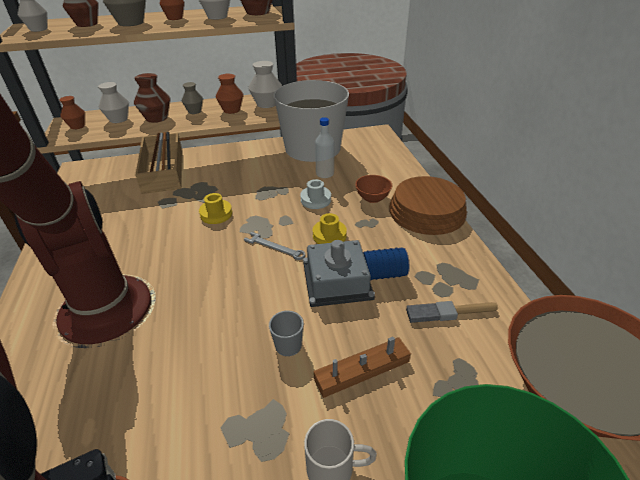

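View pics/wrist0.png

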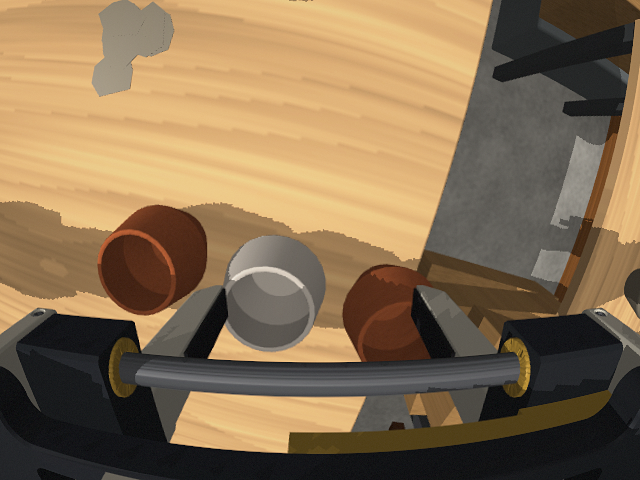

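Top view: the drive is at (322,222), the rack at (412,230), the aluminium pulley at (197,215), and the yellow look-alikes at (260,215) and (193,323). Next I'll measure them.

```bash
cat > h.py <<'E'
from rig import robot, optics, models
import numpy as np, cv2
def cloud(f):
    z=f["z_map"].astype(float); v,u=np.mgrid[0:480,0:640]
    P=np.stack([(u-f["cx"])/f["fx"]*z,(v-f["cy"])/f["fy"]*z,z],-1)
    W=(P-f["t"])@f["R"]; W[z<=0]=np.nan
    return W
def ray_at_z(f,u,v,z):
    d=np.array([(u-f["cx"])/f["fx"],(v-f["cy"])/f["fy"],1])@f["R"]; c=-f["R"].T@f["t"]
    return c+d*(z-c[2])/d[2]
def proj(f,X):
    p=f["R"]@np.asarray(X)+f["t"]; return f["fx"]*p[0]/p[2]+f["cx"],f["fy"]*p[1]/p[2]+f["cy"]
def wrist_proj(f,X):
    p=f["R"]@np.asarray(X)+f["t"]; r=np.hypot(p[0],p[1]); th=np.arctan2(r,p[2])
    return f["cx"]+f["fx"]*th*p[0]/r, f["cy"]+f["fy"]*th*p[1]/r
def wrist_ray_z(f,u,v,z):
    x=(u-f["cx"])/f["fx"];y=(v-f["cy"])/f["fy"];th=np.hypot(x,y)
    d=np.array([np.sin(th)*x/th,np.sin(th)*y/th,np.cos(th)])@f["R"]; c=-f["R"].T@f["t"]
    return c+d*(z-c[2])/d[2]
E
python3 - <<'E'
from h import *
for cam in ["top","side"]:
    f=optics.grab_frame(cam); W=cloud(f)
    print(cam,"table z med",np.nanmedian(W[380:400,330:400,2]) if cam=="top" else "")
    for n in ["drive","spindle_end","collar_top","rack","key","short_key","pin","pulley"]:
        for d in models.spot_point(cam,n)[:3]:
            u,v=d["xy"][0]*640,d["xy"][1]*480
            zz={"spindle_end":.118,"collar_top":.082,"key":.008,"short_key":.008,"pin":.008}.get(n,0)
            print(cam,n,round(d["p"],2),np.round([u,v]),np.round(ray_at_z(f,u,v,zz),4),np.round(W[int(v),int(u)],3))
    if cam=="top": c=f["img"][120:280,170:450]; cv2.imwrite("pics/topcrop.png",cv2.resize(c,None,fx=2.85,fy=2.85,interpolation=cv2.INTER_CUBIC)[:,:,::-1])
    else:
        cv2.imwrite("pics/sidecrop.png",cv2.resize(f["img"][220:400,280:440],None,fx=3.3,fy=3.3,interpolation=cv2.INTER_CUBIC)[:,:,::-1])
E
```

```text
top table z med 0.0004314474220053692
top drive 0.64 [322. 223.] [ 0.5436 -0.0439  0.    ] [ 0.527 -0.039  0.114]
top drive 0.35 [372. 148.] [ 0.7623 -0.19    0.    ] [ 0.757 -0.186  0.019]
top spindle_end 0.75 [325. 220.] [ 0.5309 -0.0491  0.118 ] [ 0.532 -0.049  0.117]
top collar_top 0.83 [321. 219.] [ 0.541  -0.0385  0.082 ] [ 0.538 -0.036  0.115]
top rack 0.69 [412. 232.] [ 0.5183 -0.2967  0.    ] [ 0.517 -0.29   0.026]
top key 0.45 [408. 212.] [ 0.5752 -0.2859  0.008 ] [ 0.573 -0.279  0.03 ]
top pin 0.42 [412. 253.] [ 0.4575 -0.2953  0.008 ] [ 0.456 -0.291  0.026]
top pulley 0.97 [259. 221.] [0.5479 0.1339 0.    ] [0.538 0.128 0.061]
top pulley 0.85 [198. 212.] [0.5722 0.3074 0.    ] [0.573 0.307 0.002]
top pulley 0.85 [193. 324.] [0.2626 0.3096 0.    ] [0.264 0.309 0.003]
side table z med 
side drive 0.81 [337. 281.] [ 0.5364 -0.0414 -0.    ] [ 0.518 -0.102  0.066]
side spindle_end 0.67 [337. 245.] [ 0.5337 -0.048   0.118 ] [ 0.531 -0.05   0.121]
side collar_top 0.87 [338. 251.] [ 0.5413 -0.0286  0.082 ] [ 0.532 -0.056  0.109]
side collar_top 0.3 [311. 201.] [0.5232 0.1879 0.082 ] [0.538 0.274 0.024]
side rack 0.85 [365. 368.] [ 0.5295 -0.289  -0.    ] [ 0.521 -0.305  0.028]
side rack 0.44 [389. 360.] [ 0.5816 -0.2839  0.    ] [ 0.571 -0.301  0.028]
side key 0.46 [386. 358.] [ 0.5748 -0.2826  0.008 ] [ 0.567 -0.294  0.03 ]
side key 0.15 [373. 196.] [0.7301 0.2694 0.008 ] [0.711 0.226 0.041]
side short_key 0.44 [361. 367.] [ 0.5201 -0.2918  0.008 ] [ 0.515 -0.305  0.031]
side short_key 0.3 [274. 248.] [0.4047 0.1038 0.008 ] [0.403 0.111 0.003]
side pin 0.6 [332. 377.] [ 0.4601 -0.2984  0.008 ] [ 0.457 -0.308  0.026]
side pulley 0.97 [312. 200.] [0.5504 0.3058 0.    ] [0.544 0.274 0.023]
side pulley 0.87 [216. 215.] [0.2639 0.3022 0.    ] [0.266 0.271 0.024]
side pulley 0.7 [330. 238.] [0.56   0.1194 0.    ] [0.554 0.096 0.023]
```

View pics/topcrop.png

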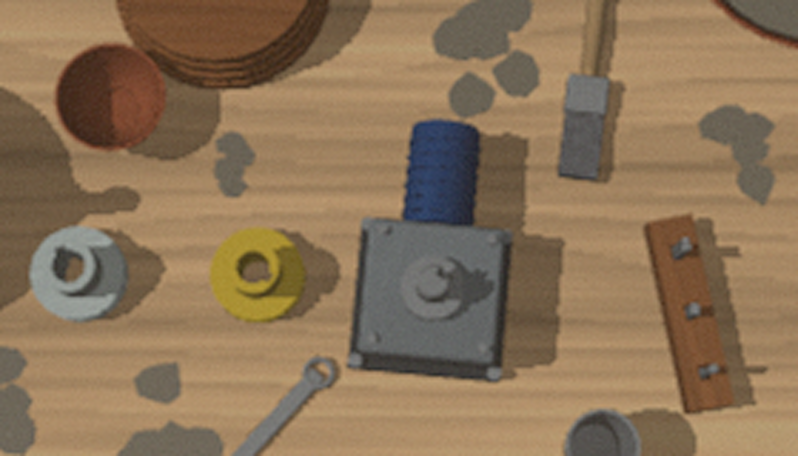

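View pics/sidecrop.png

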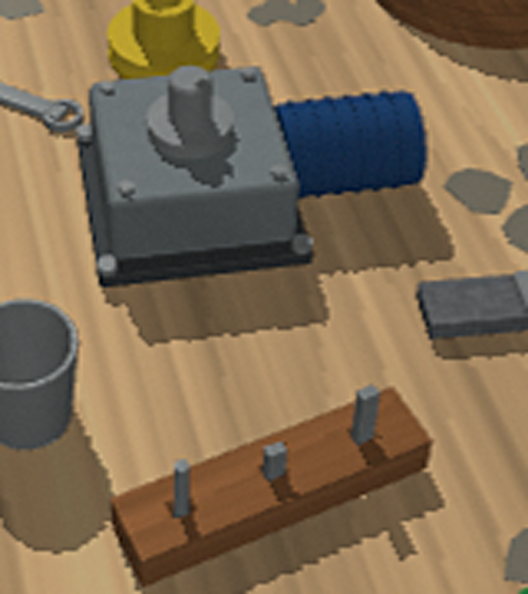

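Candidates for the long key in the side picture:
- (391,348): tall flat bar
- (364,360): short stub, so the short key
- (335,368): thin and round-looking, so the pin

The long flat key is the one at (391,348). I'll confirm that later in a wrist crop. First I need the wrist camera geometry, so I can look straight at the slot.

```bash
cat >> h.py <<'E'
from scipy.spatial.transform import Rotation as Ro
def toolR(s): 
    q=s["eef_rot"]; return Ro.from_quat([q[1],q[2],q[3],q[0]]).as_matrix()
def yaw_of(s):
    R=toolR(s); return np.arctan2(R[1,1],R[0,1])  # world angle of tool y (jaw axis)
def plan(target,jaw=None,s=None):
    s=s or robot.read_state(); R=toolR(s)
    d=R.T@(np.asarray(target)-s["tool_pos"])/0.3
    roll=0
    if jaw is not None:
        dy=(jaw-yaw_of(s)+np.pi/2)%np.pi-np.pi/2   # world yaw change, mod pi
        roll=-dy/np.pi
    print("t=%.2f tcp %s jaw %.1fdeg q7 %.2f"%(s["time_s"],np.round(s["tool_pos"],4),np.degrees(yaw_of(s)),s["q"][6]),"-> row",np.round(d,4),"roll",round(roll,4),"rows~",np.ceil(max(np.linalg.norm(d)*300/62.5,abs(roll)*180/10.7)))
E
python3 - <<'E'
from h import *
f=optics.grab_frame("wrist"); s=robot.read_state(); R=toolR(s)
print(np.round(R,3)); C=-f["R"].T@f["t"]; print("cam in tool",R.T@(C-s["tool_pos"]),"cam axes in tool\n",np.round(f["R"]@R,3))
# drive fit from top depth
t=optics.grab_frame("top"); W=cloud(t); b=W[190:255,290:355].reshape(-1,3)
h=b[(abs(b[:,2]-.07)<.004)]; print(len(h)); 
r=cv2.minAreaRect((h[:,:2]*1000).astype(np.float32)); print(r)
c=b[b[:,2]>.113]; print("spindle top",len(c),c.mean(0), (c.min(0)+c.max(0))/2)
c=b[(b[:,2]>.078)&(b[:,2]<.086)]; print("collar",len(c),(c.min(0)+c.max(0))/2,c.max(0)-c.min(0))
rk=W[185:275,385:440].reshape(-1,3); rk=rk[abs(rk[:,2]-.028)<.006]; print(len(rk),cv2.minAreaRect((rk[:,:2]*1000).astype(np.float32)))
p=W[190:245,170:225].reshape(-1,3); p=p[abs(p[:,2]-.058)<.005]; print("boss",len(p),cv2.minEnclosingCircle((p[:,:2]*1000).astype(np.float32)))
plan([0.47,-0.06,0.30],np.pi/2)
E
```

```text
[[ 0.966  0.259  0.   ]
 [ 0.259 -0.966 -0.   ]
 [ 0.     0.    -1.   ]]
cam in tool [ 0.07773653  0.00024427 -0.16517657] cam axes in tool
 [[ 0.001  1.     0.   ]
 [-0.96   0.001 -0.281]
 [-0.281 -0.     0.96 ]]
1691
((548.9302978515625, -39.54365539550781), (129.330078125, 152.6156005859375), 85.0726318359375)
spindle top 93 [ 0.5364307  -0.03786276  0.11844845] [ 0.53724287 -0.03844775  0.11910411]
collar 261 [ 0.5445497  -0.03564137  0.08201769] [0.13488912 0.10905189 0.0079376 ]
1028 ((509.39227294921875, -257.2520446777344), (207.09967041015625, 117.79505920410156), 9.88713550567627)
boss 160 ((561.0245971679688, 306.5238037109375), 25.662837982177734)
t=1.15 tcp [ 0.1682 -0.6278  0.2186] jaw -75.0deg q7 -0.04 -> row [ 1.4616 -1.5678 -0.2711] roll 0.0834 rows~ 11.0
```

```bash
python3 -m pendant '[[0.85,-0.79,-0.1,0.083],[0.85,-0.79,-0.1,0.083],[0.85,-0.79,-0.1,0.083],[0.85,-0.79,-0.1,0.083],[0.85,-0.79,-0.1,0.083]]'; python3 -c "
from h import *
plan([0.537,-0.04,0.25],np.pi/2)"
```

```text
time_s: 1.78
tool_pos: [0.3348, -0.3623, 0.246]
eef_rot: [0.0, 1.0, 0.001, 0.001]
contact_force: [1.4, 0.1, -0.7]
finger_gap: 0.0929
t=1.77 tcp [ 0.3348 -0.3623  0.246 ] jaw -89.9deg q7 -0.78 -> row [ 0.6753 -1.0737 -0.0133] roll 0.0004 rows~ 7.0
```

```bash
python3 -m pendant '[[0.65,-1,0,0],[0.65,-1,0,0],[0.65,-1,0,0],[0.65,-1,0,0],[0.65,-1,0,0]]';  python3 -m pendant '[[0.11,-0.23,0,0],[0.11,-0.23,0,0]]'; python3 - <<'E'
from h import *
f=optics.grab_frame("wrist"); s=robot.read_state(); print(s["tool_pos"],s["qvel"].round(3))
cv2.imwrite("pics/w1.png",f["img"][:,:,::-1])
print(wrist_proj(f,[0.537,-.039,.118]))
z=f["z_map"]; print(z[::60,::80].round(2))
for n in ["spindle_end","collar_top"]:
    for d in models.spot_point("wrist",n)[:2]:
        u,v=d["xy"][0]*640,d["xy"][1]*480; print(n,d["p"],u,v,wrist_ray_z(f,u,v,.118 if n=="spindle_end" else .082))
E
```

```text
time_s: 2.4
tool_pos: [0.5048, -0.1003, 0.2464]
eef_rot: [0.001, 1.0, 0.0, 0.001]
contact_force: [0.4, -0.7, 0.1]
finger_gap: 0.093
time_s: 2.65
tool_pos: [0.5391, -0.0254, 0.2464]
eef_rot: [-0.001, 1.0, 0.005, 0.002]
contact_force: [-0.6, -0.0, -0.1]
finger_gap: 0.0928
[ 0.53920803 -0.0256895   0.24630996] [ 0.055 -0.02   0.049  0.036  0.007 -0.003  0.049]
(np.float64(335.4998387675105), np.float64(239.07921563789043))
[[0.32 0.34 0.3  0.35 0.35 0.35 0.33 0.34]
 [0.35 0.36 0.37 0.37 0.33 0.37 0.35 0.36]
 [0.38 0.38 0.39 0.39 0.33 0.39 0.39 0.38]
 [0.39 0.38 0.35 0.41 0.34 0.33 0.41 0.41]
 [0.43 0.43 0.43 0.43 0.34 0.43 0.43 0.43]
 [0.46 0.45 0.45 0.45 0.45 0.45 0.45 0.45]
 [0.06 0.07 0.08 0.08 0.47 0.08 0.08 0.07]
 [0.05 0.07 0.1  0.5  0.5  0.5  0.1  0.07]]
spindle_end 0.7 342.27200000000005 238.32 [ 0.53770837 -0.04454401  0.118     ]
collar_top 0.96 338.49600000000004 233.184 [ 0.53290234 -0.04330489  0.082     ]
collar_top 0.55 341.184 238.896 [ 0.52751018 -0.0459131   0.082     ]
```

View pics/w1.png

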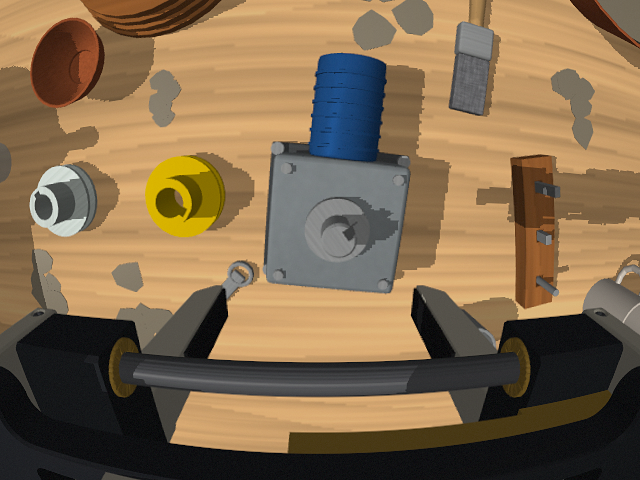

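```bash
python3 - <<'E'
import cv2
i=cv2.imread("pics/w1.png"); cv2.imwrite("pics/w1c.png",cv2.resize(i[190:275,290:400],None,fx=7,fy=7,interpolation=cv2.INTER_CUBIC))
E
```

```text
(no output)
```

View pics/w1c.png

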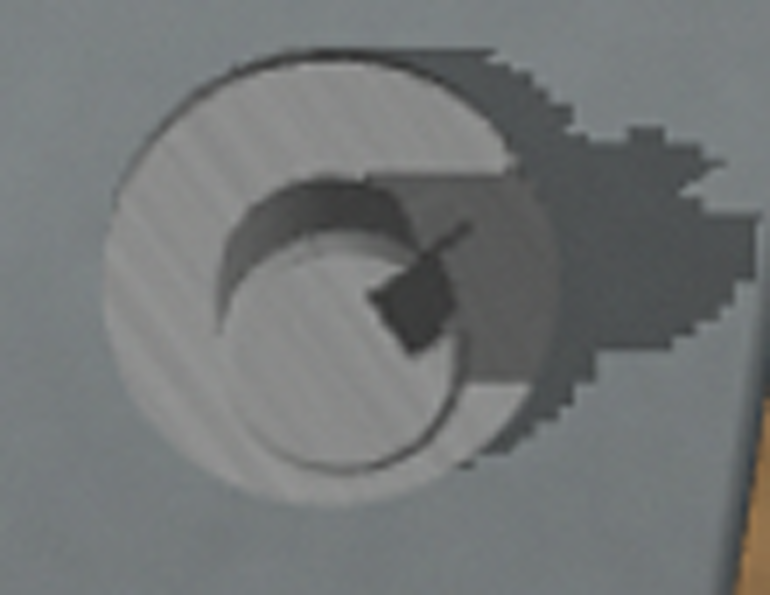

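Wrist crop: the spindle top is at about (338,240). The dark slot opens up and to the right, about −52° world yaw. I'll take a closer look for precision.

```bash
python3 -c "
from h import *
plan([0.522,-0.041,0.165],np.pi/2)"
```

```text
t=2.80 tcp [ 0.5375 -0.0317  0.2462] jaw -89.9deg q7 -1.60 -> row [-0.0521  0.0305  0.2707] roll 0.0004 rows~ 2.0
```

```bash
python3 -m pendant '[[-0.05,0.031,0.27,0],[-0.05,0.031,0.27,0],[-0.05,0.031,0.27,0]]';  python3 - <<'E'
from h import *
f=optics.grab_frame("wrist"); s=robot.read_state(); print(s["tool_pos"],s["qvel"].round(3))
np.savez("w2.npz",**f)
i=f["img"][:,:,::-1]; u,v=wrist_proj(f,[.5375,-.042,.118]); print(u,v)
u,v=int(u),int(v); print(u-55,v-45); cv2.imwrite("pics/w2c.png",cv2.resize(i[v-45:v+40,u-55:u+55],None,fx=7,fy=7,interpolation=cv2.INTER_CUBIC))
E
```

```text
time_s: 3.18
tool_pos: [0.5205, -0.0443, 0.1641]
eef_rot: [0.002, 1.0, -0.002, -0.001]
contact_force: [-0.3, 0.8, -0.3]
finger_gap: 0.0932
[ 0.5221715  -0.04354052  0.16541645] [-0.011 -0.02  -0.018 -0.042 -0.003 -0.001 -0.001]
314.20262767282316 243.57728391379013
259 198
```

View pics/w2c.png

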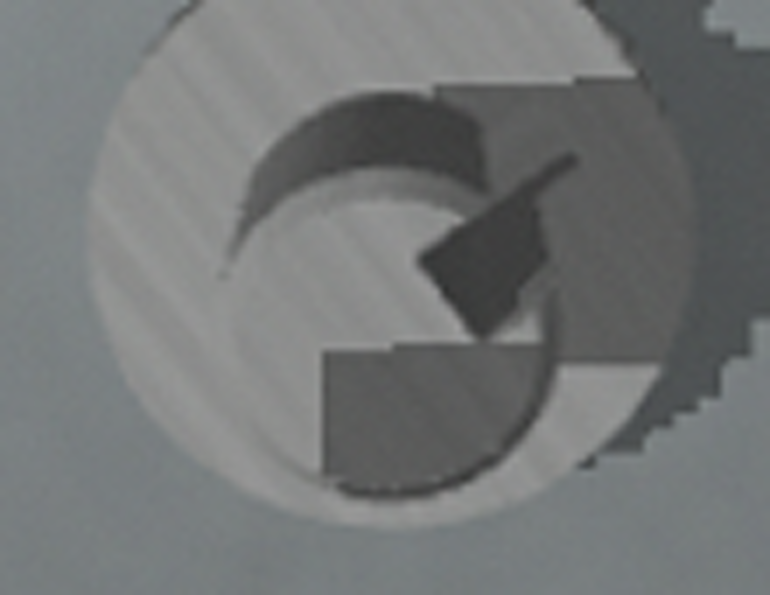

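```bash
cat > fit.py <<'E'
from h import *
from scipy.optimize import least_squares
f=dict(np.load("w2.npz"))
o=np.array([259,198])
def px(c): return o+(np.array(c)+.5)/7-.5
def loc(p,x,y,z): 
    c,s_=np.cos(p[2]),np.sin(p[2]); return [p[0]+x*c-y*s_,p[1]+x*s_+y*c,z]
obs=[((418,262),(.0064,.0046,.118)),((482,340),(.0064,-.0046,.118)),((578,155),(.0196,.0046,.082))]
circ=[(228,335,),(555,320),(391,500),(350,172)]
col=[(88,230),(697,240),(390,528)]
def res(p):
    r=[]
    for c,l in obs: r+=list(np.array(wrist_proj(f,loc(p,*l)))-px(c))
    for c in circ:
        w=wrist_ray_z(f,*px(c),.116); r.append((np.hypot(w[0]-p[0],w[1]-p[1])-.015)*1500)
    for c in col:
        w=wrist_ray_z(f,*px(c),.082); r.append((np.hypot(w[0]-p[0],w[1]-p[1])-.030)*1500)
    return r
s=least_squares(res,[.5375,-.042,-.9]); p=s.x
print(p,np.degrees(p[2]),np.round(s.fun,2))
i=cv2.resize(f["img"][198:283,259:369],None,fx=7,fy=7,interpolation=cv2.INTER_CUBIC)[:,:,::-1].copy()
def draw(pts,col):
    q=[((np.array(wrist_proj(f,loc(p,*l)))-o+.5)*7-.5).round().astype(int) for l in pts]
    cv2.polylines(i,[np.array(q)],False,col,1)
t=np.linspace(0,6.3,60)
for r,z in ((.015,.116),(.013,.118),(.030,.082)): draw([(r*np.cos(a),r*np.sin(a),z) for a in t],(0,255,0))
draw([(.014,.0046,.118),(.0064,.0046,.118),(.0064,-.0046,.118),(.014,-.0046,.118)],(0,0,255))
draw([(.0064,.0046,.082),(.0196,.0046,.082),(.0196,-.0046,.082),(.0064,-.0046,.082)],(255,0,0))
cv2.imwrite("pics/w2fit.png",i)
E
python3 fit.py
```

```text
[ 0.5359523  -0.04178721 -1.27290924] -72.93232741554199 [ 3.62  0.82 -0.98  3.96 -1.26 -3.14 -2.06 -0.96  0.27 -0.87 -0.29  0.19
  0.97]
```

View pics/w2fit.png

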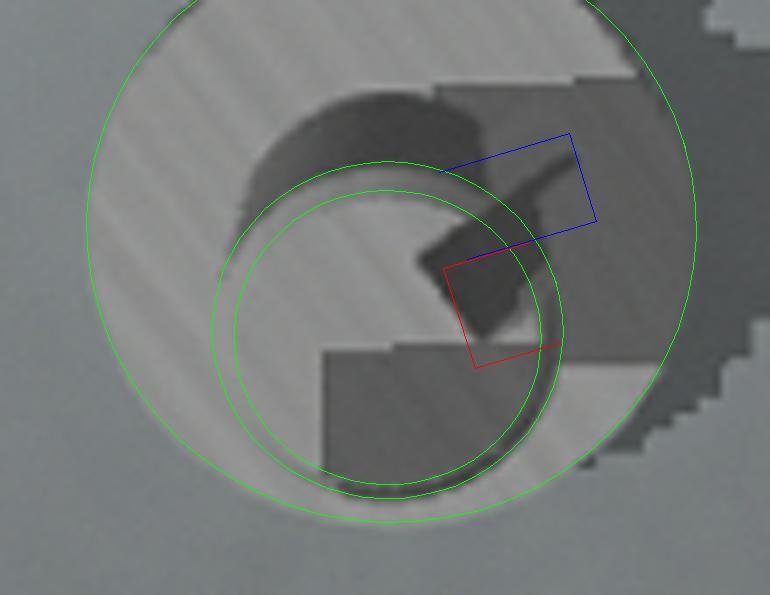

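```bash
sed -i 's/,((578,155),(.0196,.0046,.082))\]/,((578,158),(.0196,-.0046,.082))]/' fit.py; sed -i 's/^i=cv2.resize.*/i=cv2.resize(f["img"][198:283,259:369],None,fx=7,fy=7,interpolation=cv2.INTER_CUBIC)[:,:,::-1].copy(); i=np.clip((i.astype(float)-50)*2.2,0,255).astype(np.uint8)/' fit.py; python3 fit.py
```

```text
[ 0.53540699 -0.04201789 -0.91361995] -52.346566935453595 [-0.27 -0.36  0.11  0.34  0.42 -0.18 -1.71 -1.23 -0.55  0.    0.08 -0.17
  0.16]
```

View pics/w2fit.png

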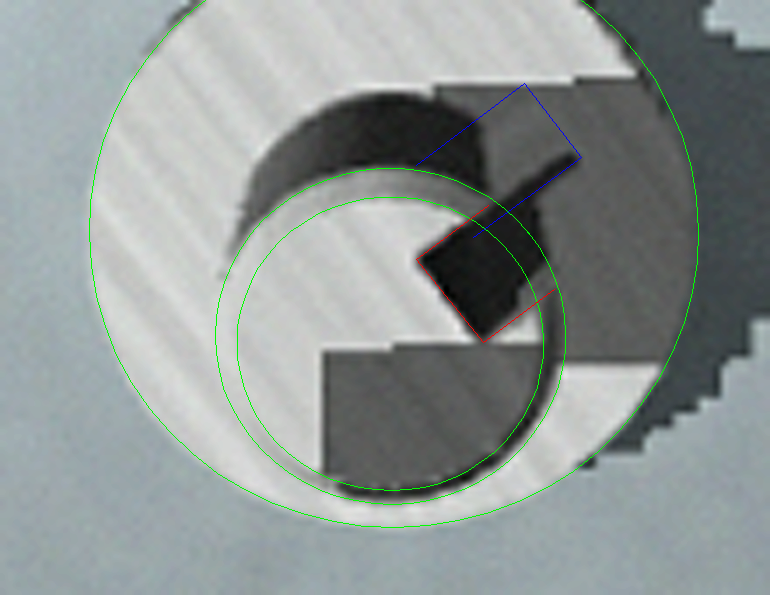

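The overlay fits well: axis (0.5354,−0.0420), slot yaw −52.3°. Next is the rack.

```bash
python3 -c "
from h import *
print(robot.read_state()['q'].round(3))
plan([0.56,-0.285,0.165],np.radians(98))"
```

```text
[ 0.101  0.485 -0.09   1.855  0.062  0.804 -1.595]
t=3.23 tcp [ 0.5222 -0.0435  0.1654] jaw -90.1deg q7 -1.60 -> row [0.1282 0.8045 0.0041] roll -0.0453 rows~ 4.0
```

```bash
python3 -m pendant '[[0.13,0.8,0,-0.045],[0.13,0.8,0,-0.045],[0.13,0.8,0,-0.045],[0.13,0.8,0,-0.045],[0.13,0.8,0,-0.045]]'; python3 -m pendant '[[0,0,0,0]]';  python3 - <<'E'
from h import *
f=optics.grab_frame("wrist"); s=robot.read_state(); print(s["tool_pos"],s["qvel"].round(3),np.degrees(yaw_of(s)))
np.savez("w3.npz",**f)
i=f["img"][:,:,::-1]; cv2.imwrite("pics/w3.png",i)
print(wrist_proj(f,[.575,-.284,.068]))
for n in ["key"]:
    for d in models.masks_of("wrist",n)[:3]: print(n,d["p"],np.array(d["bbox"])*[640,480,640,480])
E
```

```text
time_s: 3.85
tool_pos: [0.5595, -0.2929, 0.1678]
eef_rot: [0.005, 0.998, 0.063, 0.001]
contact_force: [-0.2, 0.8, 0.2]
finger_gap: 0.093
time_s: 3.98
tool_pos: [0.5601, -0.2926, 0.169]
eef_rot: [0.005, 0.998, 0.063, 0.002]
contact_force: [0.9, 0.2, -1.0]
finger_gap: 0.0929
[ 0.55977098 -0.29384676  0.16919594] [-0.014 -0.003  0.005  0.013  0.005 -0.003 -0.001] -82.79068281023905
(np.float64(308.14631077013144), np.float64(225.13066530972873))
key 0.69 [307.136 215.568   8.512  25.488]
```

View pics/w3.png

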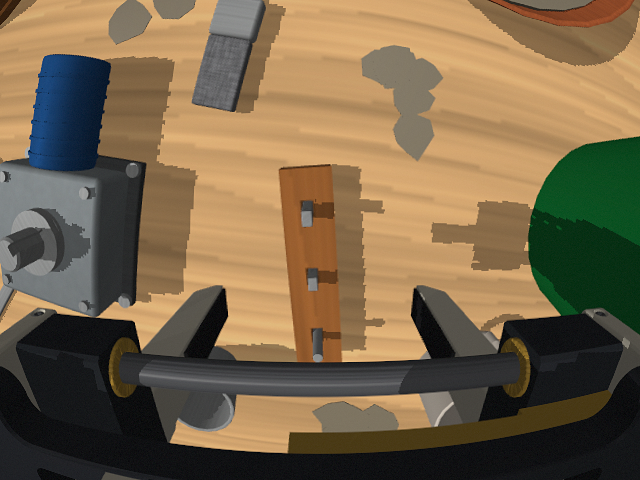

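```bash
python3 - <<'E'
import cv2
i=cv2.imread("pics/w3.png"); cv2.imwrite("pics/w3c.png",cv2.resize(i[155:300,260:360],None,fx=4.1,fy=4.1,interpolation=cv2.INTER_CUBIC)); cv2.imwrite("pics/w3d.png",cv2.resize(i[185:240,280:340],None,fx=10,fy=10,interpolation=cv2.INTER_CUBIC))
E
```

```text
(no output)
```

View pics/w3c.png

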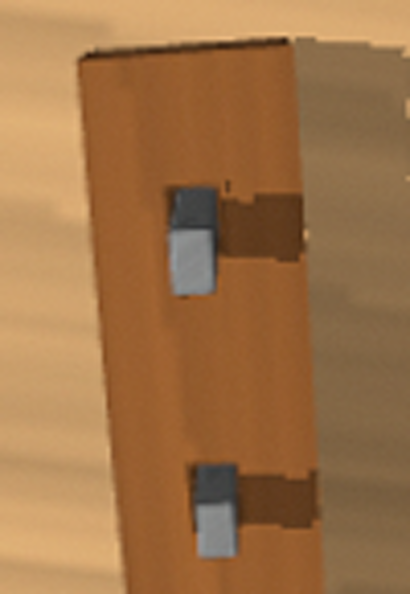

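View pics/w3d.png

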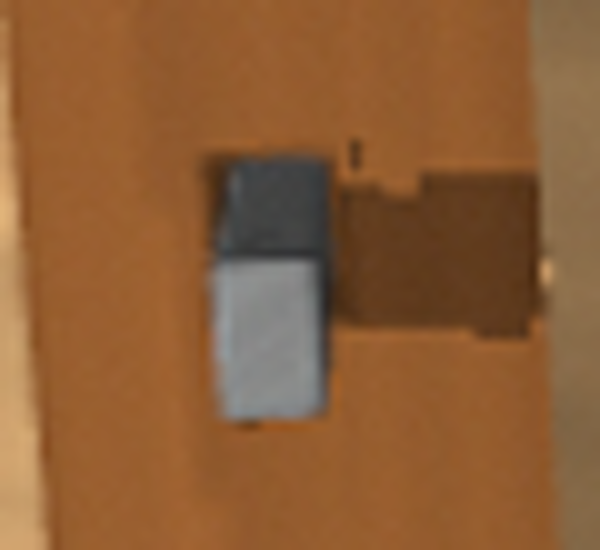

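Crop: the bar at (307,219) is flat and tall with the longest shadow, so it is the long key. The one at (312,280) is the short key and (318,345) is the pin. Now I'll get the position of its top face.

```bash
python3 - <<'E'
from h import *
f=dict(np.load("w3.npz"))
def px(c,o=(280,185),k=10): return np.array(o)+(np.array(c)+.5)/k-.5
P=[wrist_ray_z(f,*px(c),.068)[:2] for c in [(215,258),(317,258),(327,418),(222,418)]]
P=np.array(P); print(P*1000, P.mean(0)); 
for a,b in ((0,3),(1,2),(0,1),(3,2)): d=P[a]-P[b]; print(np.linalg.norm(d)*1000,np.degrees(np.arctan2(d[1],d[0])))
# rack edges at z=.028 from w3c crop (4.1x, origin 260,155)
q=lambda c: wrist_ray_z(f,*px(c,(260,155),4.1),.028)[:2]
for a,b in (((80,62),(124,585)),((292,45),(320,560)),((80,62),(290,42))):
    d=q(a)-q(b); print("rack",np.linalg.norm(d),np.degrees(np.arctan2(d[1],d[0])),q(a))
plan([*P.mean(0),.054],np.radians(98.0))
E
```

```text
[[ 585.34634879 -277.53083717]
 [ 586.26196089 -284.91027002]
 [ 574.46020844 -287.10809145]
 [ 573.50340566 -279.4357698 ]] [ 0.57989298 -0.28224624]
11.995168627262133 9.137733850940426
12.004656597062532 10.549255954868482
7.436018736829706 97.07289580670349
7.731752134941351 97.10856408054181
rack 0.11374072883329696 10.620586168613677 [ 0.60946888 -0.25492873]
rack 0.1110951592932285 10.924435122446447 [ 0.61804429 -0.29673211]
rack 0.04232168247420413 102.44999317112953 [ 0.60946888 -0.25492873]
t=4.08 tcp [ 0.5598 -0.293   0.169 ] jaw -82.7deg q7 -1.08 -> row [ 0.0698 -0.0317  0.3833] roll -0.004 rows~ 2.0
```

```bash
python3 -m pendant '[[0.07,-0.032,0.2,-0.015],[0.07,-0.032,0.2,-0.015],[0.07,-0.032,0.32,-0.015],[0.07,-0.032,0.32,-0.015],[0.07,-0.032,0.32,-0.015]]' -0.5; python3 -c "
from h import *
plan([0.5799,-0.2822,.054],np.radians(100.0))"
```

```text
time_s: 4.7
tool_pos: [0.5809, -0.2824, 0.0754]
eef_rot: [0.007, 0.996, 0.087, 0.003]
contact_force: [0.7, -0.2, 0.2]
finger_gap: 0.0476
t=4.70 tcp [ 0.5809 -0.2824  0.0754] jaw -80.0deg q7 -1.08 -> row [-0.0035 -0.0021  0.0713] roll -0.0002 rows~ 1.0
```

```bash
cat >> h.py <<'E'
def tilt(s):
    R=toolR(s); return np.degrees(R[:2,2]).round(2)  # world xy lean of tool z, deg
E
python3 -m pendant '[[-0.003,-0.002,0.07,0],[-0.003,-0.002,0.07,0],[-0.003,-0.002,0.07,0]]'; python3 -c "
from h import *
s=robot.read_state();print(s['tool_pos'],tilt(s),s['contact_force'],s['eef_rot'])
f=optics.grab_frame('wrist');cv2.imwrite('pics/w4.png',f['img'][:,:,::-1])
s=robot.read_state();print(s['tool_pos'],tilt(s),s['contact_force'],s['eef_rot'])"
```

```text
time_s: 5.08
tool_pos: [0.581, -0.2826, 0.0561]
eef_rot: [0.007, 0.996, 0.087, 0.005]
contact_force: [-0.7, -0.0, 0.5]
finger_gap: 0.0239
[ 0.58096481 -0.2826222   0.05612541] [ 0.59 -0.79] [-0.72891691 -0.00268915  0.50717458] [0.0073362  0.99618877 0.08679574 0.00454101]
[ 0.58095679 -0.28262249  0.05602252] [ 0.59 -0.79] [ 0.51281227 -0.80950936  0.30138649] [0.00732556 0.99618907 0.08679329 0.00453827]
```

View pics/w4.png

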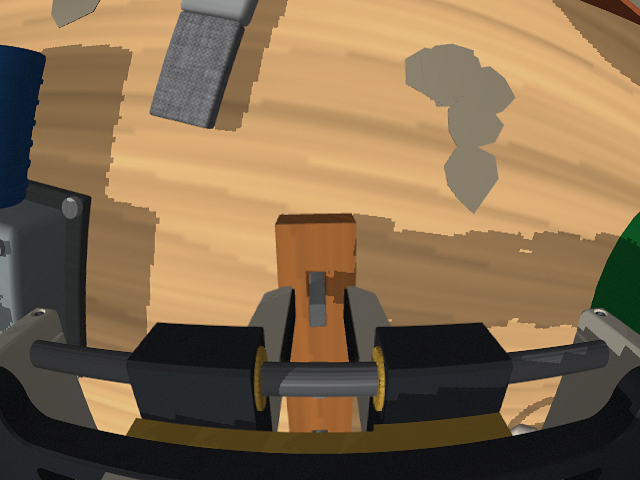

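```bash
python3 -m pendant '[[-0.003,0,0.005,0],[-0.003,0,0.005,0],[-0.003,0,0.005,0],[-0.003,0,0.005,0]]' -1 25; python3 -c "
from h import *
s=robot.read_state();print(s['tool_pos'],tilt(s),s['contact_force'],s['moment'],np.degrees(yaw_of(s)))
f=optics.grab_frame('wrist');cv2.imwrite('pics/w5.png',cv2.resize(f['img'][180:420,200:440,::-1],None,fx=2.4,fy=2.4,interpolation=cv2.INTER_CUBIC))"
```

```text
time_s: 5.62
tool_pos: [0.5803, -0.283, 0.055]
eef_rot: [0.008, 0.996, 0.087, 0.005]
contact_force: [-1.1, -0.3, 3.1]
finger_gap: 0.0077
[ 0.58030485 -0.28298368  0.05497017] [ 0.62 -0.81] [-1.12712609 -0.2607571   3.05034598] [ 0.02290423  0.15317515 -0.04259893] -80.04530997896966
```

View pics/w5.png

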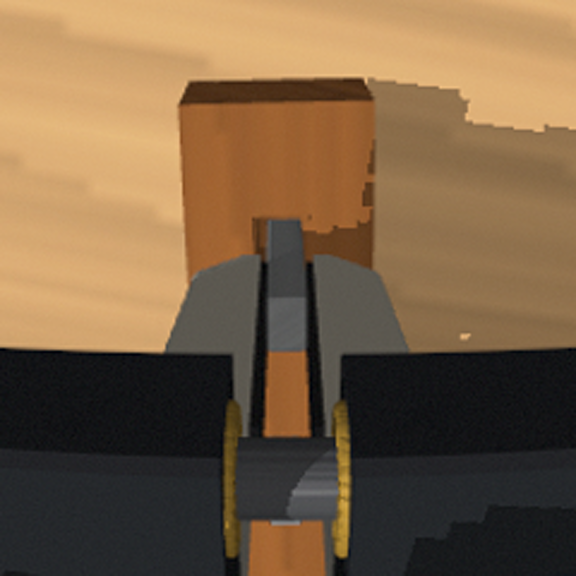

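```bash
python3 -m pendant '[[0,0,-0.03,0],[0,0,-0.1,0],[0,0,-0.3,0],[0,0,-0.48,0],[0,0,-0.48,0]]' -1 40; python3 -m pendant '[[0,0,0,0],[0,0,0,0]]'; python3 -c "
from h import *
s=robot.read_state();print(s['tool_pos'],tilt(s),s['contact_force'],s['moment'],np.degrees(yaw_of(s)))
f=optics.grab_frame('wrist');cv2.imwrite('pics/w6.png',cv2.resize(f['img'][180:420,200:440,::-1],None,fx=2.4,fy=2.4,interpolation=cv2.INTER_CUBIC))
p=np.array([.5354,-.0420]);a=np.radians(-52.3);d=np.array([np.cos(a),np.sin(a)]);print(p+.013*d)
plan([*(p+.013*d),.2],a+np.pi/2)"
```

```text
time_s: 6.3
tool_pos: [0.5819, -0.2819, 0.2049]
eef_rot: [0.01, 0.996, 0.087, 0.01]
contact_force: [0.8, -0.2, -0.3]
finger_gap: 0.0075
time_s: 6.55
tool_pos: [0.5813, -0.2816, 0.2037]
eef_rot: [0.01, 0.996, 0.087, 0.009]
contact_force: [0.4, 0.8, -1.0]
finger_gap: 0.0077
[ 0.58132435 -0.28161643  0.20368849] [ 1.14 -1.02] [ 0.37939721  0.79133303 -0.95705846] [0.04796766 0.03120386 0.01526432] -80.04556583340302
[ 0.54334985 -0.05228591]
t=6.60 tcp [ 0.5812 -0.2816  0.2034] jaw -80.0deg q7 -1.06 -> row [ 0.0081 -0.7748 -0.0045] roll 0.3459 rows~ 6.0
```

View pics/w6.png

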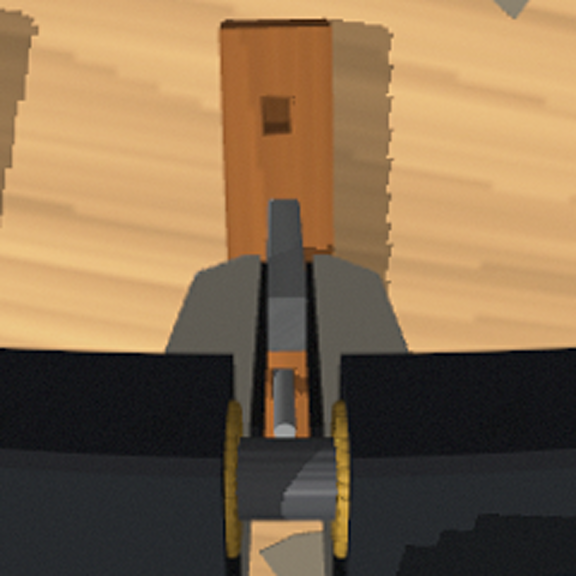

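```bash
python3 -m pendant '[[0.01,-0.775,0,0.346],[0.01,-0.775,0,0.346],[0.01,-0.775,0,0.346],[0.01,-0.775,0,0.346],[0.01,-0.775,0,0.346]]'; python3 -m pendant '[[0,0,0,0.05],[0,0,0,0.05]]'; python3 -c "
from h import *
s=robot.read_state();print(s['tool_pos'],tilt(s),s['contact_force'],s['moment'],np.degrees(yaw_of(s)))
f=optics.grab_frame('wrist');np.savez('w7.npz',**f);cv2.imwrite('pics/w7.png',cv2.resize(f['img'][140:380,200:440,::-1],None,fx=2.4,fy=2.4,interpolation=cv2.INTER_CUBIC))
plan([0.54335,-.05229,.17],np.radians(37.7))"
```

```text
time_s: 7.22
tool_pos: [0.5428, -0.046, 0.1974]
eef_rot: [0.004, 0.928, -0.371, 0.01]
contact_force: [0.7, -0.8, -0.3]
finger_gap: 0.0079
time_s: 7.48
tool_pos: [0.5421, -0.0452, 0.1963]
eef_rot: [0.003, 0.897, -0.442, 0.009]
contact_force: [-0.2, 0.6, -1.3]
finger_gap: 0.0075
[ 0.54214926 -0.04519159  0.19626551] [ 0.79 -0.82] [-0.18924279  0.57912602 -1.27444542] [ 0.14646664 -0.00610719 -0.02386258] -142.401040708827
t=7.53 tcp [ 0.5423 -0.0458  0.1965] jaw -142.4deg q7 -2.37 -> row [0.0175 0.0108 0.0887] roll -0.0005 rows~ 1.0
```

View pics/w7.png

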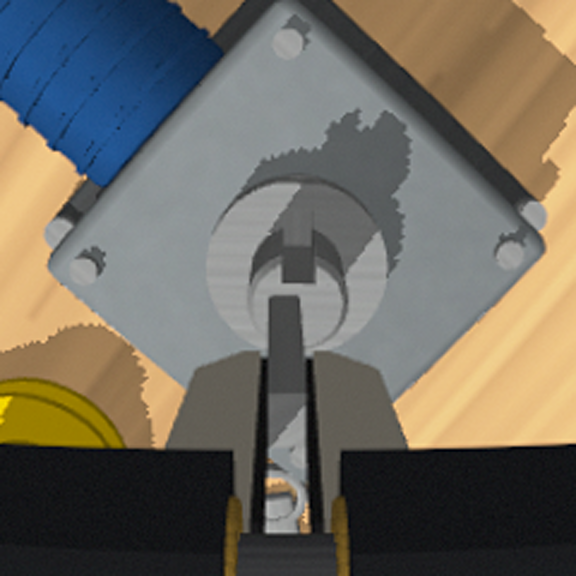

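```bash
python3 - <<'E'
import numpy as np,cv2
f=dict(np.load("w7.npz"));i=f["img"][205:300,285:375,::-1]; i=np.clip((i.astype(float)-30)*1.6,0,255).astype(np.uint8)
cv2.imwrite("pics/w7z.png",cv2.resize(i,None,fx=6.3,fy=6.3,interpolation=cv2.INTER_CUBIC))
E
```

```text
(no output)
```

View pics/w7z.png

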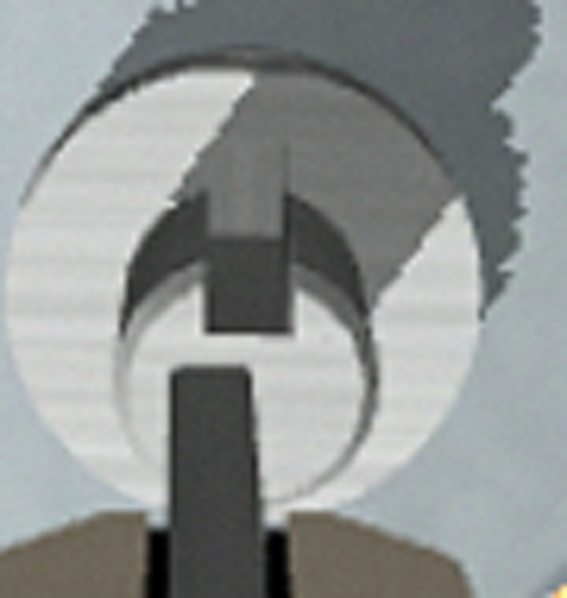

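```bash
cat > fit7.py <<'E'
from h import *
from scipy.optimize import least_squares
f=dict(np.load("w7.npz")); o=np.array([285,205]); k=6.3
def px(c): return o+(np.array(c)+.5)/k-.5
def loc(p,x,y,z):
    c,s_=np.cos(p[2]),np.sin(p[2]); return [p[0]+x*c-y*s_,p[1]+x*s_+y*c,z]
obs=[((205,331),(.0064,.0046,.118)),((292,335),(.0064,-.0046,.118))]
circ=[(113,385),(380,385),(285,502)]
col=[(5,285),(482,285),(245,62),(105,487)]
def res(p):
    r=[]
    for c,l in obs: r+=list(np.array(wrist_proj(f,loc(p,*l)))-px(c))
    for cs,z,R in ((circ,.116,.015),(col,.082,.03)):
        for c in cs:
            w=wrist_ray_z(f,*px(c),z); r.append((np.hypot(w[0]-p[0],w[1]-p[1])-R)*1500)
    return r
s=least_squares(res,[.5354,-.042,-.91]); p=s.x
print(p,np.degrees(p[2]),np.round(s.fun,2))
tp=np.array([.5423,-.0458,.1965]); st=robot.read_state(); R=toolR(st); tp=st["tool_pos"]; print(tp,st["time_s"])
for x,y,z in ((.006,-.004,.047),(.006,.004,.047),(.006,-.004,.0),(.006,.004,.0)):
    print("pred key", (np.array(wrist_proj(f,tp+R@[x,y,z]))-o+.5)*k-.5)
# key foot plane z
zf=tp[2]-.047
for c in ((170,370),(250,370)):
    print("foot obs world",wrist_ray_z(f,*px(c),zf), "tool", R.T@(wrist_ray_z(f,*px(c),zf)-tp))
E
python3 fit7.py
```

```text
[ 0.53531185 -0.0420134  -0.96012194] -55.010934767223205 [ 0.24  0.26 -0.25  0.22 -0.43 -0.04 -0.39 -0.29  0.03  0.07  1.05]
[ 0.54232367 -0.04576716  0.19649926] 7.525
pred key [172.02162166 353.39379729]
pred key [255.75433709 353.44408982]
pred key [161.0992145  549.65194919]
pred key [265.50174377 549.71966564]
foot obs world [ 0.54894654 -0.04727746  0.14949926] tool [ 0.00428307 -0.0042047   0.04710753]
foot obs world [ 0.54288166 -0.05196413  0.14949926] tool [0.0042951  0.00345997 0.04708816]
```

```bash
cat >> h.py <<'E'
FOOT=np.array([-.00137,-.00037,.047])
def foot(s): return s["tool_pos"]+toolR(s)@FOOT
def slot(ang=-53.5,ax=(.5353,-.0420),r=.013):
    a=np.radians(ang); return np.array(ax)+r*np.array([np.cos(a),np.sin(a)])
def planfoot(z,ang=-53.5,jawd=None):
    s=robot.read_state(); t=np.array([*slot(ang),z]); 
    print("foot now",foot(s).round(4),"want",t.round(4),"tilt",tilt(s),"F",s["contact_force"].round(1),"M",s["moment"].round(2))
    plan(t-toolR(s)@FOOT, np.radians((jawd if jawd is not None else ang+90)),s)
E
python3 -c "
from h import *
planfoot(.123)"
```

```text
foot now [ 0.5425 -0.0451  0.1495] want [ 0.543  -0.0525  0.123 ] tilt [ 0.83 -0.83] F [-0.  -0.6 -1. ] M [ 0.09  0.02 -0.01]
t=7.53 tcp [ 0.5423 -0.0458  0.1965] jaw -142.4deg q7 -2.37 -> row [0.0187 0.0136 0.0886] roll 0.0062 rows~ 1.0
```

```bash
python3 -m pendant '[[0.019,0.014,0.04,0.006],[0.019,0.014,0.088,0.006],[0.019,0.014,0.088,0.006],[0.019,0.014,0.088,0.006]]'; python3 -c "
from h import *
planfoot(.110)
f=optics.grab_frame('wrist');np.savez('w8.npz',**f);i=f['img'][205:300,275:365,::-1]; i=np.clip((i.astype(float)-30)*1.6,0,255).astype(np.uint8)
cv2.imwrite('pics/w8z.png',cv2.resize(i,None,fx=6.3,fy=6.3,interpolation=cv2.INTER_CUBIC))"
```

```text
time_s: 8.02
tool_pos: [0.5429, -0.0533, 0.17]
eef_rot: [0.003, 0.893, -0.45, 0.01]
contact_force: [-1.1, -1.1, -0.5]
finger_gap: 0.0077
foot now [ 0.5431 -0.0526  0.123 ] want [ 0.543  -0.0525  0.11  ] tilt [ 0.81 -0.82] F [-1.1 -1.1 -0.5] M [ 0.11 -0.03  0.05]
t=8.03 tcp [ 0.5429 -0.0533  0.17  ] jaw -143.5deg q7 -2.37 -> row [-0.0014 -0.0002  0.0432] roll 0.0002 rows~ 1.0
```

View pics/w8z.png

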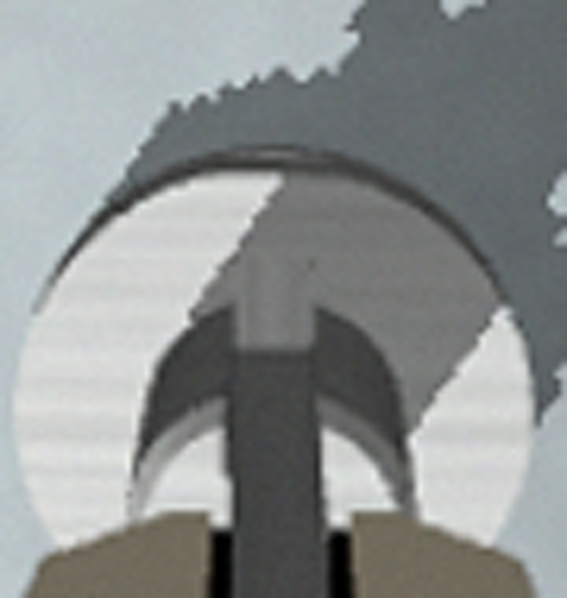

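```bash
python3 -m pendant '[[-0.001,0,0.015,0],[-0.001,0,0.03,0],[-0.001,0,0.043,0],[-0.001,0,0.043,0]]'; python3 -c "
from h import *
planfoot(.086)"
```

```text
time_s: 8.57
tool_pos: [0.5429, -0.0531, 0.157]
eef_rot: [0.003, 0.893, -0.45, 0.01]
contact_force: [0.2, 0.1, -1.2]
finger_gap: 0.0077
foot now [ 0.543  -0.0525  0.11  ] want [ 0.543  -0.0525  0.086 ] tilt [ 0.81 -0.82] F [ 0.2  0.1 -1.2] M [ 0.12 -0.01  0.01]
t=8.57 tcp [ 0.5429 -0.0531  0.157 ] jaw -143.5deg q7 -2.36 -> row [-0.0017  0.0002  0.08  ] roll 0.0002 rows~ 1.0
```

No contact force, so the key is in the slot. I'll continue down to just above the pocket.

```bash
python3 -m pendant '[[-0.0005,0,0.02,0],[-0.001,0,0.04,0],[-0.001,0,0.06,0],[-0.0017,0,0.08,0],[-0.0017,0,0.08,0]]'; python3 -c "
from h import *
planfoot(.079)"
```

```text
time_s: 9.2
tool_pos: [0.5427, -0.0529, 0.1324]
eef_rot: [0.003, 0.893, -0.45, 0.009]
contact_force: [0.8, -0.4, -0.5]
finger_gap: 0.0077
foot now [ 0.5428 -0.0523  0.0854] want [ 0.543  -0.0525  0.079 ] tilt [ 0.76 -0.81] F [ 0.8 -0.4 -0.5] M [ 0.11 -0.04  0.04]
t=9.20 tcp [ 0.5427 -0.0529  0.1324] jaw -143.5deg q7 -2.36 -> row [ 0.0005 -0.0002  0.0214] roll 0.0003 rows~ 1.0
```

```bash
python3 -m pendant '[[0.0005,0,0.01,0],[0.0005,0,0.016,0],[0.0005,0,0.021,0],[0.0005,0,0.021,0]]'; python3 -c "
from h import *
planfoot(.074)"
```

```text
time_s: 9.7
tool_pos: [0.5428, -0.0528, 0.126]
eef_rot: [0.003, 0.893, -0.45, 0.009]
contact_force: [-0.1, 0.7, -1.4]
finger_gap: 0.0074
foot now [ 0.5429 -0.0522  0.079 ] want [ 0.543  -0.0525  0.074 ] tilt [ 0.74 -0.79] F [-0.1  0.7 -1.4] M [0.27 0.04 0.01]
t=9.70 tcp [ 0.5428 -0.0528  0.126 ] jaw -143.4deg q7 -2.36 -> row [0.0008 0.0002 0.0167] roll 0.0003 rows~ 1.0
```

```bash
python3 -m pendant '[[0.0005,0,0.008,0],[0.0005,0,0.013,0],[0.0005,0,0.017,0],[0.0005,0,0.019,0]]'; python3 -c "
from h import *
planfoot(.074)"
```

```text
time_s: 10.2
tool_pos: [0.5431, -0.053, 0.1208]
eef_rot: [0.003, 0.893, -0.45, 0.009]
contact_force: [-1.6, 1.2, 6.1]
finger_gap: 0.0074
foot now [ 0.5432 -0.0523  0.0738] want [ 0.543  -0.0525  0.074 ] tilt [ 0.76 -0.79] F [-1.6  1.2  6.1] M [0.42 0.38 0.01]
t=10.20 tcp [ 0.5431 -0.053   0.1208] jaw -143.4deg q7 -2.36 -> row [-0.      0.0008 -0.0006] roll 0.0003 rows~ 1.0
```

```bash
python3 -m pendant '[[0,0,0,0],[0,0,0,0],[0,0,0,0]]' -0.4; python3 -m pendant '[[0,0,-0.1,0],[0,0,-0.2,0],[0,0,-0.2,0]]'; python3 -c "
from h import *
s=robot.read_state(); print(tilt(s),s['contact_force'])
f=optics.grab_frame('wrist');np.savez('w9.npz',**f);i=f['img'][190:340,220:420,::-1]
cv2.imwrite('pics/w9z.png',cv2.resize(i,None,fx=4,fy=4,interpolation=cv2.INTER_CUBIC))"
```

```text
time_s: 10.58
tool_pos: [0.5431, -0.0532, 0.1207]
eef_rot: [0.003, 0.893, -0.45, 0.009]
contact_force: [-0.9, -0.6, 0.3]
finger_gap: 0.0272
time_s: 10.95
tool_pos: [0.5439, -0.0528, 0.1827]
eef_rot: [0.002, 0.893, -0.45, 0.012]
contact_force: [-0.1, -0.6, -1.0]
finger_gap: 0.0281
[ 1.06 -0.83] [-0.13604829 -0.59871481 -1.02198575]
```

View pics/w9z.png

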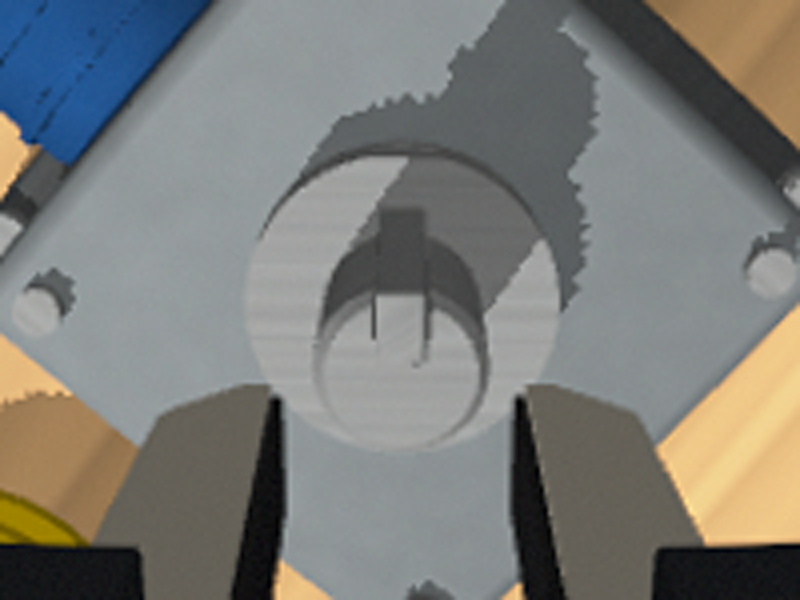

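```bash
python3 -c "
from h import *
plan([0.545,0.30,.19],np.radians(-90))
f=optics.grab_frame('top')
print([ (n,[ (round(d['p'],2),ray_at_z(f,d['xy'][0]*640,d['xy'][1]*480,0).round(3)) for d in models.spot_point('top',n)[:2]]) for n in ('bottle','bowl','wrench')])
"
```

```text
t=11.00 tcp [ 0.5427 -0.0525  0.1812] jaw -143.5deg q7 -2.37 -> row [-0.9387 -0.706  -0.0458] roll -0.297 rows~ 6.0
[('bottle', [(0.73, array([0.619, 0.441, 0.   ]))]), ('bowl', [(0.89, array([0.726, 0.275, 0.   ])), (0.25, array([ 0.524, -0.295,  0.   ]))]), ('wrench', [(0.76, array([0.412, 0.115, 0.   ]))])]
```

```bash
python3 -m pendant '[[-0.1,-0.07,-0.05,-0.06],[-0.94,-0.7,-0.05,-0.297],[-0.94,-0.7,-0.05,-0.297],[-0.94,-0.7,-0.05,-0.297],[-0.94,-0.7,-0.05,-0.297]]' 1; python3 -m pendant '[[0,0,0,0],[0,0,0,0]]'; python3 -c "
from h import *
plan([0.545,0.30,.165],np.radians(-90))
s=robot.read_state(); print(tilt(s))"
```

```text
time_s: 11.82
tool_pos: [0.5412, 0.236, 0.1895]
eef_rot: [0.007, 1.0, 0.003, 0.005]
contact_force: [0.9, -0.1, 0.3]
finger_gap: 0.0736
time_s: 12.08
tool_pos: [0.5408, 0.2351, 0.1883]
eef_rot: [0.008, 1.0, 0.003, 0.004]
contact_force: [0.1, -0.1, -0.0]
finger_gap: 0.0913
t=12.07 tcp [0.5408 0.2351 0.1883] jaw -89.7deg q7 -2.10 -> row [ 0.0144 -0.2175  0.0741] roll 0.0016 rows~ 2.0
[ 0.42 -0.95]
```

```bash
python3 -m pendant '[[0.01,-0.22,0.04,0],[0.01,-0.22,0.04,0],[0.01,-0.22,0.04,0],[0.01,-0.22,0.04,0]]'; python3 -c "
from h import *
f=optics.grab_frame('wrist');np.savez('w10.npz',**f);cv2.imwrite('pics/w10.png',f['img'][:,:,::-1])
s=robot.read_state(); print(s['tool_pos'],tilt(s))
u,v=wrist_proj(f,[.561,.3065,.058]); print(u,v); u,v=int(u)-50,int(v)-40; print(u,v)
i=f['img'][v:v+85,u:u+100,::-1]; cv2.imwrite('pics/w10z.png',cv2.resize(i,None,fx=7,fy=7,interpolation=cv2.INTER_CUBIC))"
```

```text
time_s: 12.58
tool_pos: [0.5446, 0.2979, 0.1754]
eef_rot: [0.009, 1.0, 0.0, 0.004]
contact_force: [0.0, -0.7, 0.5]
finger_gap: 0.0931
[0.54455001 0.29824002 0.17551375] [ 0.46 -1.04]
304.7395118661318 220.39378395659125
254 180
```

View pics/w10.png

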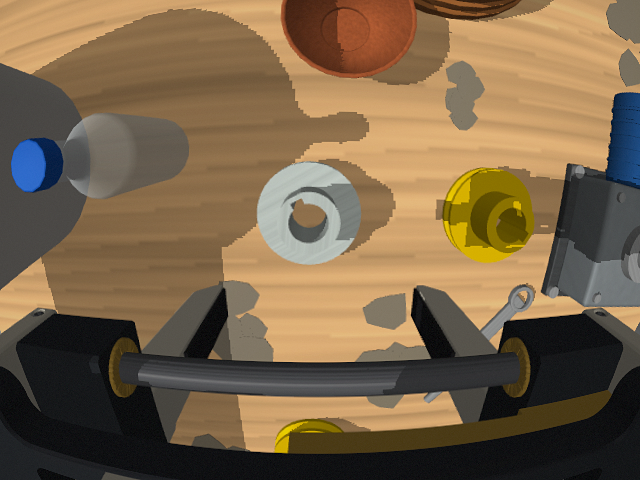

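View pics/w10z.png

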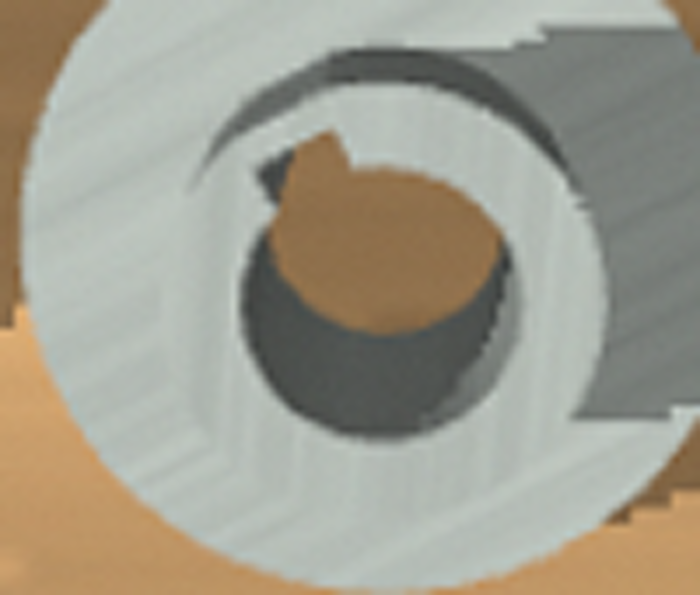

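```bash
cat > fitp.py <<'E'
from h import *
from scipy.optimize import least_squares
def fitpulley(f,o,k,corn,bore,z,x0):
    o=np.array(o)
    px=lambda c:o+(np.array(c)+.5)/k-.5
    def res(p):
        r=[]; c_,s_=np.cos(p[2]),np.sin(p[2])
        for c,(x,y) in corn: r+=list(np.array(wrist_proj(f,[p[0]+x*c_-y*s_,p[1]+x*s_+y*c_,z]))-px(c))
        for c in bore:
            w=wrist_ray_z(f,*px(c),z); r.append((np.hypot(w[0]-p[0],w[1]-p[1])-.0158)*1300)
        return r
    s=least_squares(res,x0); print(s.x.round(5),"yaw",np.degrees(s.x[2]).round(2),s.fun.round(2)); return s.x
if __name__=="__main__":
    f=dict(np.load("w10.npz"))
    x=fitpulley(f,(254,180),7,[((256,170),(.0204,.005)),((335,129),(.0204,-.005))],[(242,300),(521,300),(381,440),(420,167)],.058,[.561,.3065,.5])
    plan([x[0],x[1],.09],x[2]+np.radians(-53.4*0)-np.radians(36.6)) 
E
python3 fitp.py
```

```text
[0.55874 0.30374 0.49566] yaw 28.4 [-0.21 -0.24 -0.15 -0.54 -0.07 -0.55 -0.34  0.47]
t=12.62 tcp [0.5446 0.2982 0.1755] jaw -89.9deg q7 -2.20 -> row [ 0.045  -0.0235  0.285 ] roll -0.4541 rows~ 8.0
```

```bash
python3 -m pendant '[[0.045,-0.023,0.1,-0.454],[0.045,-0.023,0.1,-0.454],[0.045,-0.023,0.1,-0.454],[0.045,-0.023,0.1,-0.454],[0.045,-0.023,0.1,-0.454]]'; python3 -c "
from h import *
plan([.55874,.30374,.09],np.radians(-8.2)); print(tilt(robot.read_state()))"
```

```text
time_s: 13.25
tool_pos: [0.559, 0.3027, 0.1459]
eef_rot: [0.01, 0.89, 0.456, -0.001]
contact_force: [0.8, 0.1, -0.4]
finger_gap: 0.0926
t=13.25 tcp [0.559  0.3027 0.1459] jaw -35.8deg q7 -1.42 -> row [ 0.004  -0.0061  0.1861] roll -0.1532 rows~ 3.0
[ 0.48 -1.08]
```

```bash
python3 -m pendant '[[0.004,-0.006,0.08,-0.153],[0.004,-0.006,0.15,-0.153],[0.004,-0.006,0.18,-0.153],[0.004,-0.006,0.18,-0.153],[0.004,-0.006,0.18,-0.153]]'; python3 -c "
from h import *
plan([.55874,.30374,.03],np.radians(-8.2)); print(tilt(robot.read_state()))
f=optics.grab_frame('wrist');np.savez('w11.npz',**f);cv2.imwrite('pics/w11.png',f['img'][:,:,::-1])"
```

```text
time_s: 13.88
tool_pos: [0.5595, 0.3032, 0.0926]
eef_rot: [0.01, 0.757, 0.653, -0.002]
contact_force: [0.2, -0.2, -0.1]
finger_gap: 0.093
t=13.88 tcp [0.5595 0.3032 0.0926] jaw -8.4deg q7 -1.06 -> row [ 0.005  -0.0052  0.2085] roll -0.0011 rows~ 2.0
[ 0.55 -1.07]
```

View pics/w11.png

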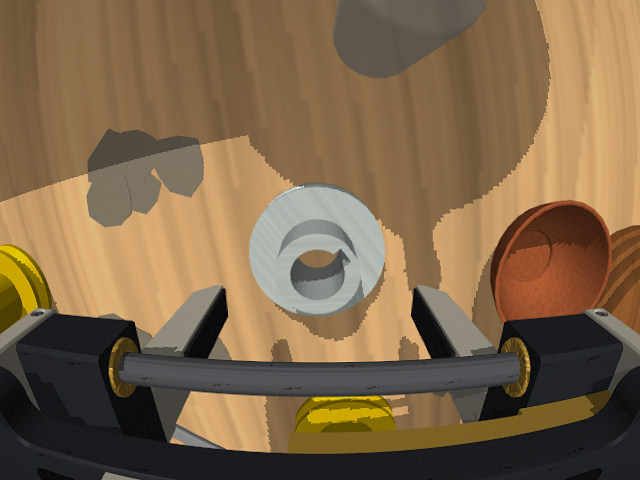

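```bash
python3 -m pendant '[[0.005,-0.005,0.1,0],[0.005,-0.005,0.17,0],[0.005,-0.005,0.21,0],[0.005,-0.005,0.21,0]]'; python3 -c "
from h import *
plan([.55874,.30374,.03],np.radians(-8.2)); s=robot.read_state(); print(tilt(s),s['contact_force'])"; python3 -m pendant '[[0,0,0,0],[0,0,0,0],[0,0,0,0],[0,0,0,0],[0,0,0,0]]' -1 30;  python3 -c "
from h import *
plan([.55874,.30374,.03],np.radians(-8.2)); s=robot.read_state(); print(tilt(s),s['contact_force'])"
```

```text
time_s: 14.42
tool_pos: [0.5586, 0.3039, 0.0294]
eef_rot: [0.01, 0.757, 0.653, -0.003]
contact_force: [0.1, 0.0, 1.0]
finger_gap: 0.0932
t=14.43 tcp [0.5586 0.3039 0.0294] jaw -8.4deg q7 -1.10 -> row [-0.0006  0.0005 -0.0019] roll -0.001 rows~ 1.0
[ 0.54 -1.09] [0.12975859 0.00589172 0.98739488]
time_s: 15.05
tool_pos: [0.5589, 0.3039, 0.0296]
eef_rot: [0.01, 0.757, 0.653, -0.002]
contact_force: [0.2, -0.1, 0.2]
finger_gap: 0.0492
t=15.05 tcp [0.5589 0.3039 0.0296] jaw -8.4deg q7 -1.10 -> row [-0.0006 -0.0005 -0.0014] roll -0.0011 rows~ 1.0
[ 0.57 -1.08] [ 0.21826188 -0.12729275  0.21584779]
```

```bash
python3 -m pendant '[[0,0,-0.03,0],[0,0,-0.15,0],[0,0,-0.35,0],[0,0,-0.57,0],[0,0,-0.57,0]]' -1 50; python3 -m pendant '[[0,0,0,0],[0,0,0,0]]'; python3 -c "
from h import *
s=robot.read_state(); print(tilt(s),s['contact_force'],s['finger_gap'])
plan([.5353,-.042,.205],np.radians(-90))
f=optics.grab_frame('wrist');np.savez('w12.npz',**f);i=f['img'][180:380,200:440,::-1]; cv2.imwrite('pics/w12.png',cv2.resize(i,None,fx=3,fy=3,interpolation=cv2.INTER_CUBIC))"
```

```text
time_s: 15.68
tool_pos: [0.559, 0.3098, 0.2057]
eef_rot: [0.011, 0.757, 0.654, 0.003]
contact_force: [-0.1, 0.2, -7.3]
finger_gap: 0.0488
time_s: 15.92
tool_pos: [0.5577, 0.3086, 0.2028]
eef_rot: [0.01, 0.757, 0.654, 0.0]
contact_force: [-0.2, -0.4, -8.1]
finger_gap: 0.0489
[ 0.8  -0.87] [-0.22952792 -0.41788558 -8.06968247] 0.048910449472989385
t=15.93 tcp [0.5577 0.3086 0.2028] jaw -8.4deg q7 -1.00 -> row [-1.1669  0.0962  0.0094] roll 0.4535 rows~ 8.0
```

View pics/w12.png

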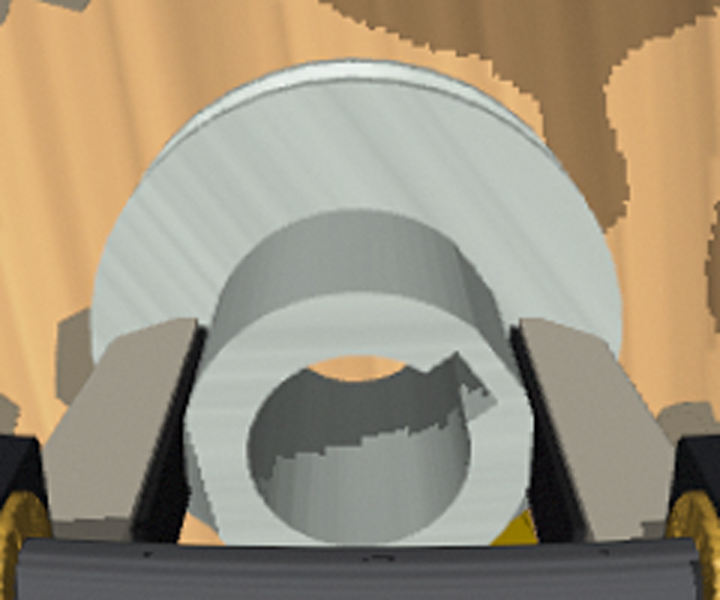

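```bash
python3 - <<'E'
from fitp import *
f=dict(np.load("w12.npz")); s=robot.read_state()
x=fitpulley(f,(200,180),3,[((457,351),(.0204,.005)),((497,403),(.0204,-.005))],[(248,450),(471,450),(360,545),(360,353)],s["tool_pos"][2]+.0284,[.558,.3086,.5])
R=toolR(s); print("pulley top centre in tool", R.T@(np.array([x[0],x[1],s["tool_pos"][2]+.0284])-s["tool_pos"]), "yaw rel jaw", np.degrees(x[2]-yaw_of(s)))
E
```

```text
[0.55697 0.30923 0.48855] yaw 27.99 [ 0.13 -0.18  0.34 -0.14 -0.68  0.23 -0.49  0.12]
pulley top centre in tool [ 0.00011359 -0.00043045 -0.02841434] yaw rel jaw 36.35743985108211
```

```bash
python3 -m pendant '[[-0.2,0.02,-0.01,0.06],[-1,0.083,-0.01,0.453],[-1,0.083,-0.01,0.453],[-1,0.083,-0.01,0.453],[-1,0.083,-0.01,0.453]]'; python3 -c "
from h import *
plan([.5353,-.042,.205],np.radians(-89.8)); print(tilt(robot.read_state()))"
```

```text
time_s: 16.6
tool_pos: [0.5372, 0.0051, 0.2086]
eef_rot: [0.009, 0.971, 0.237, 0.003]
contact_force: [0.7, 0.5, -6.4]
finger_gap: 0.0493
t=16.60 tcp [0.5372 0.0051 0.2086] jaw -62.5deg q7 -1.32 -> row [-0.0781  0.136   0.0144] roll 0.1515 rows~ 3.0
[ 0.6  -0.94]
```

```bash
python3 -m pendant '[[-0.078,0.136,0.015,0.152],[-0.078,0.136,0.015,0.152],[-0.078,0.136,0.015,0.152],[-0.078,0.136,0.015,0.152],[-0.078,0.136,0.015,0.152]]'; python3 -c "
from h import *
plan([.5353,-.042,.18],np.radians(-89.8)); s=robot.read_state();print(tilt(s),s['contact_force'],s['moment'])
f=optics.grab_frame('wrist');np.savez('w13.npz',**f);i=f['img'][180:380,200:440,::-1]; cv2.imwrite('pics/w13.png',cv2.resize(i,None,fx=3,fy=3,interpolation=cv2.INTER_CUBIC))"
```

```text
time_s: 17.23
tool_pos: [0.5348, -0.0416, 0.204]
eef_rot: [0.008, 1.0, 0.002, 0.004]
contact_force: [0.3, 0.3, -7.5]
finger_gap: 0.049
t=17.23 tcp [ 0.5348 -0.0416  0.204 ] jaw -89.8deg q7 -1.64 -> row [ 0.0009 -0.0001  0.0799] roll 0.0002 rows~ 1.0
[ 0.49 -0.92] [ 0.30963243  0.29323611 -7.51112267] [ 0.0776264   0.04688686 -0.00872948]
```

View pics/w13.png

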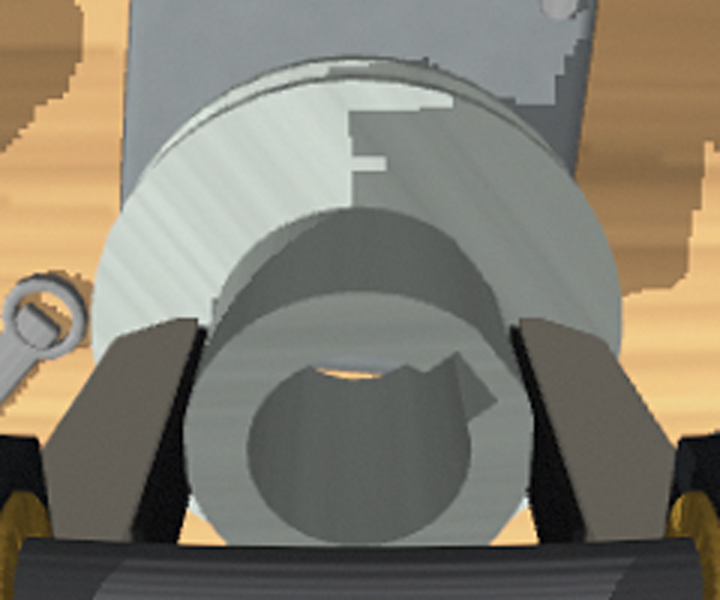

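```bash
cat >> h.py <<'E'
U=np.array([.0001,-.0004,.0296])
def planpul(z,ax=(.5353,-.0420),jaw=-89.8):
    s=robot.read_state(); u=s["tool_pos"]+toolR(s)@U; t=np.array([*ax,z])
    print("underside",u.round(4),"want",t,"tilt",tilt(s),"F",s["contact_force"].round(1),"M",s["moment"].round(2))
    plan(t-toolR(s)@U,np.radians(jaw),s)
E
python3 -m pendant '[[0.001,0,0.06,0],[0.001,0,0.12,0],[0.001,0,0.12,0],[0.001,0,0.12,0]]'; python3 -c "
from h import *
planpul(.128)
for c in ('side','wrist'):
  f=optics.grab_frame(c); i=f['img'][180:330,240:440,::-1]  if c=='side' else f['img'][180:380,200:440,::-1]; cv2.imwrite('pics/%s14.png'%c,cv2.resize(i,None,fx=3,fy=3,interpolation=cv2.INTER_CUBIC))"
```

```text
time_s: 17.77
tool_pos: [0.5362, -0.0422, 0.1688]
eef_rot: [0.008, 1.0, 0.002, 0.005]
contact_force: [0.6, 0.0, -6.0]
finger_gap: 0.0492
underside [ 0.5366 -0.0423  0.1392] want [ 0.5353 -0.042   0.128 ] tilt [ 0.6  -0.92] F [ 0.6  0.  -6. ] M [ 0.02 -0.04 -0.01]
t=17.77 tcp [ 0.5362 -0.0422  0.1688] jaw -89.8deg q7 -1.65 -> row [-0.0049 -0.0015  0.0373] roll 0.0002 rows~ 1.0
```

View pics/side14.png

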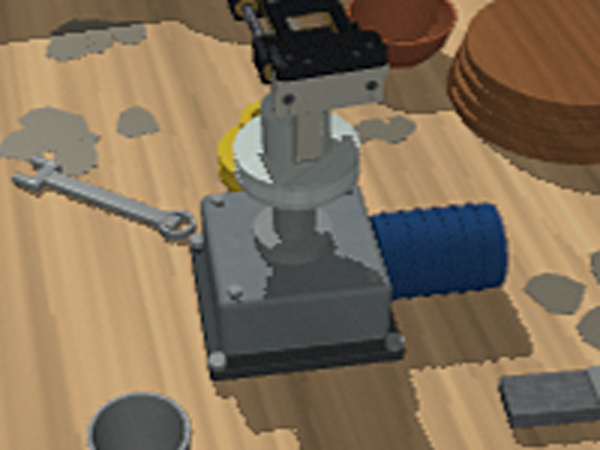

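View pics/wrist14.png

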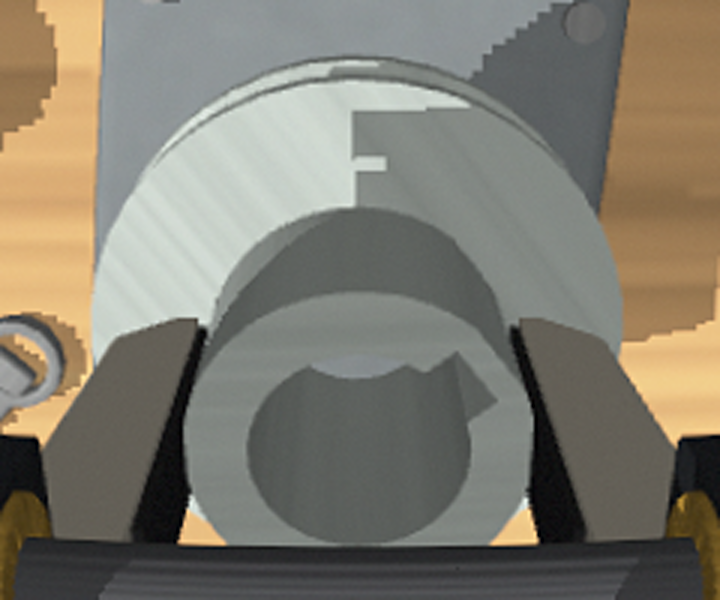

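```bash
python3 -m pendant '[[-0.005,-0.001,0,0],[-0.005,-0.001,0.01,0],[-0.005,-0.001,0.02,0],[-0.005,-0.001,0.03,0],[-0.005,-0.001,0.036,0]]'; python3 -m pendant '[[0,0,0,0]]'; python3 -c "
from h import *
planpul(.120)"
```

```text
time_s: 18.5
tool_pos: [0.5349, -0.0421, 0.158]
eef_rot: [0.008, 1.0, 0.002, 0.005]
contact_force: [-0.2, -0.4, -6.9]
finger_gap: 0.0488
time_s: 18.62
tool_pos: [0.5348, -0.0421, 0.1577]
eef_rot: [0.008, 1.0, 0.002, 0.005]
contact_force: [-1.6, 0.3, -6.7]
finger_gap: 0.049
underside [ 0.5352 -0.0422  0.1281] want [ 0.5353 -0.042   0.12  ] tilt [ 0.59 -0.93] F [-1.6  0.3 -6.7] M [0.05 0.04 0.  ]
t=18.62 tcp [ 0.5348 -0.0421  0.1577] jaw -89.8deg q7 -1.65 -> row [-0.     -0.0011  0.0271] roll 0.0002 rows~ 1.0
```

```bash
python3 -m pendant '[[0,-0.001,0.01,0],[0,-0.001,0.02,0],[0,-0.001,0.03,0],[0,-0.001,0.04,0],[0,-0.001,0.04,0]]'; python3 -c "
from h import *
planpul(.104)"
```

```text
time_s: 19.25
tool_pos: [0.5347, -0.042, 0.1454]
eef_rot: [0.008, 1.0, 0.002, 0.005]
contact_force: [-0.1, 0.5, -6.6]
finger_gap: 0.049
underside [ 0.5351 -0.0421  0.1158] want [ 0.5353 -0.042   0.104 ] tilt [ 0.55 -0.92] F [-0.1  0.5 -6.6] M [0.04 0.07 0.02]
t=19.25 tcp [ 0.5347 -0.042   0.1454] jaw -89.8deg q7 -1.66 -> row [ 0.0004 -0.0009  0.0393] roll 0.0002 rows~ 1.0
```

```bash
python3 -m pendant '[[0,-0.001,0.01,0],[0.0005,-0.001,0.02,0],[0.0005,-0.001,0.03,0],[0.0005,-0.001,0.04,0],[0.0005,-0.001,0.04,0]]'; python3 -c "
from h import *
planpul(.090)"
```

```text
time_s: 19.88
tool_pos: [0.5346, -0.0419, 0.133]
eef_rot: [0.008, 1.0, 0.002, 0.004]
contact_force: [-0.9, 0.6, -7.1]
finger_gap: 0.0491
underside [ 0.535  -0.0419  0.1034] want [ 0.5353 -0.042   0.09  ] tilt [ 0.49 -0.92] F [-0.9  0.6 -7.1] M [ 0.19  0.23 -0.01]
t=19.88 tcp [ 0.5346 -0.0419  0.133 ] jaw -89.8deg q7 -1.66 -> row [ 0.0007 -0.0005  0.0445] roll 0.0002 rows~ 1.0
```

```bash
python3 -m pendant '[[0.0005,-0.0005,0.01,0],[0.001,-0.001,0.02,0],[0.001,-0.001,0.03,0],[0.001,-0.001,0.044,0],[0.001,-0.001,0.044,0]]'; python3 -c "
from h import *
planpul(.082)"
```

```text
time_s: 20.5
tool_pos: [0.5347, -0.0418, 0.1192]
eef_rot: [0.008, 1.0, 0.002, 0.004]
contact_force: [-0.3, 1.5, -8.0]
finger_gap: 0.0492
underside [ 0.535  -0.0418  0.0896] want [ 0.5353 -0.042   0.082 ] tilt [ 0.44 -0.91] F [-0.3  1.5 -8. ] M [ 0.16  0.35 -0.01]
t=20.50 tcp [ 0.5347 -0.0418  0.1192] jaw -89.8deg q7 -1.67 -> row [0.0008 0.0001 0.0254] roll 0.0002 rows~ 1.0
```

```bash
python3 -m pendant '[[0.0005,0,0.01,0],[0.001,0,0.016,0],[0.001,0,0.02,0],[0.001,0,0.023,0]]'; python3 -c "
from h import *
planpul(.082)"
```

```text
time_s: 21.0
tool_pos: [0.5349, -0.0418, 0.1123]
eef_rot: [0.008, 1.0, 0.002, 0.004]
contact_force: [-1.8, 0.6, -2.8]
finger_gap: 0.049
underside [ 0.5352 -0.0418  0.0827] want [ 0.5353 -0.042   0.082 ] tilt [ 0.42 -0.91] F [-1.8  0.6 -2.8] M [ 0.27  0.65 -0.02]
t=21.00 tcp [ 0.5349 -0.0418  0.1123] jaw -89.8deg q7 -1.67 -> row [0.0003 0.0005 0.0023] roll 0.0002 rows~ 1.0
```

```bash
python3 -m pendant '[[0,0,0.002,0],[0,0,0.002,0]]' - 15; python3 -m pendant '[[0,0,0,0],[0,0,0,0],[0,0,0,0],[0,0,0,0]]' 0.5; python3 -m pendant '[[0,0,-0.05,0],[0,0,-0.2,0],[0,0,-0.4,0],[0,0,-0.4,0],[0,0,-0.4,0]]'; python3 -c "
from h import *
s=robot.read_state();print(s['contact_force'],s['moment'],tilt(s))
for c in ('side','wrist'):
  f=optics.grab_frame(c); np.savez(c+'15.npz',**f); i=f['img'][180:330,240:440,::-1]  if c=='side' else f['img'][160:360,200:440,::-1]; cv2.imwrite('pics/%s15.png'%c,cv2.resize(i,None,fx=3.3,fy=3.3,interpolation=cv2.INTER_CUBIC))
f=optics.grab_frame('top'); np.savez('top15.npz',**f)
W=cloud(f); b=W[190:245,290:350].reshape(-1,3); b=b[np.isfinite(b[:,2])]
print(np.histogram(b[:,2],bins=np.arange(.06,.15,.005)))"
```

```text
time_s: 21.25
tool_pos: [0.5354, -0.0417, 0.112]
eef_rot: [0.008, 1.0, 0.002, 0.004]
contact_force: [-1.5, 0.3, -4.9]
finger_gap: 0.0494
time_s: 21.75
tool_pos: [0.5359, -0.0418, 0.1123]
eef_rot: [0.008, 1.0, 0.002, 0.005]
contact_force: [-1.0, -0.4, -0.4]
finger_gap: 0.0695
time_s: 22.38
tool_pos: [0.5344, -0.0399, 0.2328]
eef_rot: [0.008, 1.0, 0.002, 0.005]
contact_force: [-0.2, 0.1, 0.6]
finger_gap: 0.0695
[-0.23517514  0.05871292  0.63076582] [ 0.05841653  0.01776563 -0.03108396] [ 0.58 -0.92]
(array([11, 75, 87, 17,  1,  0,  0,  0,  0,  0,  0,  0,  0,  0,  0,  0,  0]), array([0.06 , 0.065, 0.07 , 0.075, 0.08 , 0.085, 0.09 , 0.095, 0.1  ,
       0.105, 0.11 , 0.115, 0.12 , 0.125, 0.13 , 0.135, 0.14 , 0.145]))
```

View pics/side15.png

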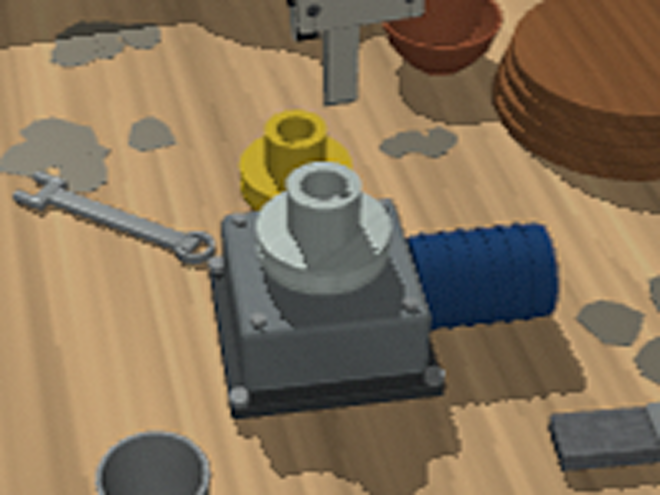

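View pics/wrist15.png

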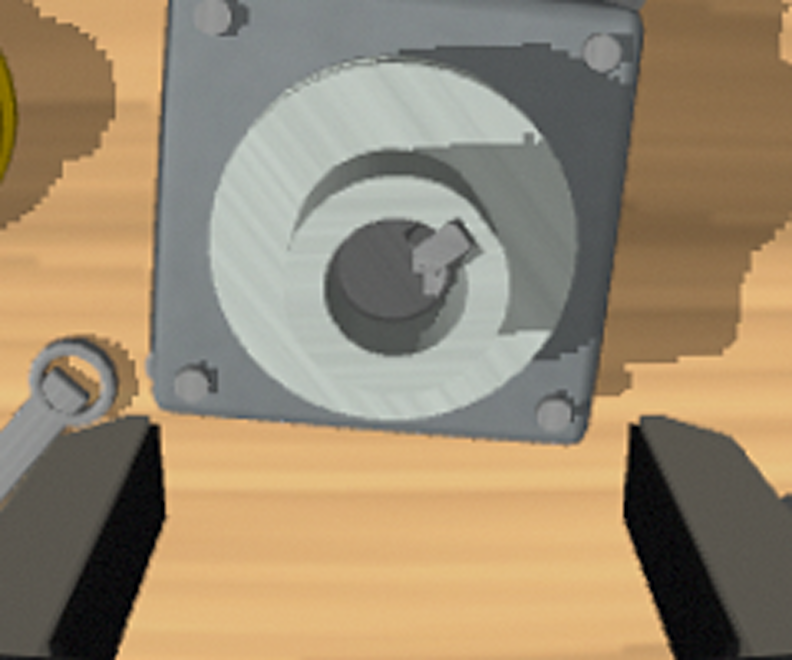

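```bash
python3 - <<'E'
from h import *
f=optics.grab_frame("wrist"); z=f["z_map"].astype(float); v,u=np.mgrid[0:480,0:640]
x=(u-f["cx"])/f["fx"];y=(v-f["cy"])/f["fy"];th=np.hypot(x,y)+1e-9
P=np.stack([z*np.tan(th)*x/th,z*np.tan(th)*y/th,z],-1); W=(P-f["t"])@f["R"]; W[z<=0]=np.nan
r=np.hypot(W[...,0]-.5353,W[...,1]+.042)
def plane(m,n):
    Q=W[m]; Q=Q[np.isfinite(Q[:,2])]; med=np.median(Q[:,2]); Q=Q[abs(Q[:,2]-med)<.004]
    A=np.c_[Q[:,:2]-[.5353,-.042],np.ones(len(Q))]; c=np.linalg.lstsq(A,Q[:,2],rcond=None)[0]; print(n,len(Q),"z",c[2].round(4),"slope deg",np.degrees(c[:2]).round(2))
plane((r>.018)&(r<.023)&(W[...,2]>.13),"boss top (.140)")
plane((r>.031)&(r<.043)&(W[...,2]>.09)&(W[...,2]<.115),"disc top (.104)")
plane((r>.048)&(r<.06)&(W[...,2]>.06)&(W[...,2]<.08),"housing (.070)")
k=slot(-53.4); d=np.hypot(W[...,0]-k[0],W[...,1]-k[1]); plane((d<.0035)&(W[...,2]>.115),"key top (.134)")
m=(r>.018)&(r<.0245)&(W[...,2]>.136); 
plane((r<.006)&(W[...,2]>.1),"spindle (.118)")
s=dict(np.load("side15.npz")); Ws=cloud(s); rs=np.hypot(Ws[...,0]-.5353,Ws[...,1]+.042)
Q=Ws[(rs<.0245)&(rs>.017)&(Ws[...,2]>.13)]; print("side boss",len(Q),np.median(Q[:,2]))
Q=Ws[(rs<.044)&(rs>.03)&(Ws[...,2]>.09)&(Ws[...,2]<.115)]; print("side disc",np.percentile(Q[:,2],[10,50,90]))
cv2.imwrite("pics/w16.png",cv2.resize(f["img"][190:290,270:380,::-1],None,fx=7,fy=6,interpolation=cv2.INTER_CUBIC))
E
```

```text
boss top (.140) 3058 z 0.3037 slope deg [121.53   0.33]
disc top (.104) 3487 z 0.1031 slope deg [-0.02  0.  ]
housing (.070) 3241 z 0.0692 slope deg [-0.04  0.02]
key top (.134) 69 z 0.1329 slope deg [2.02 0.69]
spindle (.118) 175 z 0.1173 slope deg [-0.03 -0.98]
side boss 501 0.3581547043121024
side disc [0.09185585 0.10396002 0.10555194]
```

View pics/w16.png

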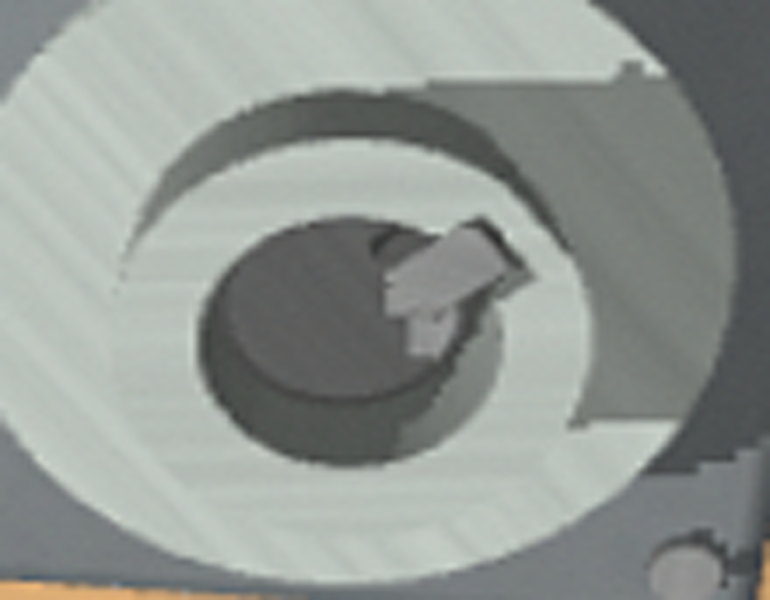

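All heights match home once the −0.8 mm depth bias seen on the housing is removed: disc 0.1039 m (expected 0.104) and level, key 0.1337 m (expected 0.134), spindle 0.1181 m. The gripper is clear, so I'm handing in.

```bash
python3 -c "
from rig import robot
print(robot.finish_job()); print(robot.read_state()['time_s'])"
```

```text
the job is handed in; nothing more can be done
None
the job is handed in; nothing more can be done
```

The key and the pulley are both in place, and I handed the job in at about 23 s of the 72 s allowed.

- **Key:** I took the long flat key from the far end of the rack and lowered it into the spindle slot. The slot pointed about −53° in the world frame. The foot met the pocket floor with about 6 N at the expected height (0.0738 m measured, 0.074 m expected).
- **Pulley:** I turned the aluminium pulley to match and slid it over the key and spindle with no noticeable resistance. It touched the collar with a few newtons, then I let go and lifted the gripper about 120 mm clear.

**Last checks:** The wrist-camera depth read 0.8 mm low on the drive housing, so I corrected for that.

| Surface | Measured height (m) | Expected (m) |
|---|---|---|
| Pulley disc top | 0.1039 (level) | 0.104 |
| Key top | 0.1337 | 0.134 |
| Spindle end | 0.1181 | 0.118 |

The side camera also put the disc top at about 0.104 m.

**Disagreed or failed:**
- Two estimates of the slot angle differed by 2.7° (−52.3° and −55.0°), so I used about −53.5°. The seated key then read −53.4°.
- My depth check of the boss top failed in both cameras, because the selection caught the gripper. I relied on the disc, key and spindle readings instead.
- The tool had drifted to about 1° of tilt by the end, and I had no way to correct it.

I didn't measure the other items on the table again. The arm reported no unexpected contact, and what showed in the last pictures looked unmoved.

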